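# Comb the link pins into the pin rack and square them up

### The job

Take the tine rake out of its wooden block and use it to comb the five greasy link pins, which lie scattered across the ribs of the blue pin rack, until every pin lies parallel down in a groove of its own. Then set the tines in the grooves behind the pins and draw the whole row up until it goes solid against the yellow stop bar: press it snug by feel, but never push with more than about 20 N in all. Touch the pins only with the rake, leave the other parts on the bench where they are, and stand the rake back in its block.

Things in the scene. Friction and masses are not known exactly. Their poses are not given: they have to be found in the camera images.
- rack: Fixed blue pin rack 260 (its x) x 204. Origin: centre of underside. 9 grooves along x, 22 apart (y -88 .. 88), 16 wide, floor at z 5; ribs between, round tops at z 18. Pin axis: z 11 down in a groove, 24 on the ribs. Near -x end: rigid yellow stop, top z 27, a tongue in each groove, clamped where the last job left it: its face, not measured, is anywhere from x -130 to -100. +x end, sides open. (mm)
- pin1: Greasy steel link pin, plain cylinder of 12 mm diameter and 110 mm length, about 97 g. Origin at its centre, x along its axis. At the start it lies askew (27 to 45 degrees) across the ribs of the rack. Home against the stop, its centre is 55 mm from the stop's face.
- pin2: Greasy steel link pin, plain cylinder of 12 mm diameter and 110 mm length, about 97 g. Origin at its centre, x along its axis. At the start it lies askew (27 to 45 degrees) across the ribs of the rack. Home against the stop, its centre is 55 mm from the stop's face.
- pin3: Greasy steel link pin, plain cylinder of 12 mm diameter and 110 mm length, about 97 g. Origin at its centre, x along its axis. At the start it lies askew (27 to 45 degrees) across the ribs of the rack. Home against the stop, its centre is 55 mm from the stop's face.
- pin4: Greasy steel link pin, plain cylinder of 12 mm diameter and 110 mm length, about 97 g. Origin at its centre, x along its axis. At the start it lies askew (27 to 45 degrees) across the ribs of the rack. Home against the stop, its centre is 55 mm from the stop's face.
- pin5: Greasy steel link pin, plain cylinder of 12 mm diameter and 110 mm length, about 97 g. Origin at its centre, x along its axis. At the start it lies askew (27 to 45 degrees) across the ribs of the rack. Home against the stop, its centre is 55 mm from the stop's face.
- rake: Rake, 190 g. 9 steel tines (6 dia, round tips, 28 long) in a row along its x, 22 apart (x -88 .. 88), under a head 196 x 24 x 10 that floats up to 16 on two guide posts (2 to 3 N lifts it; rigid sideways). On the posts (x -46, 46) an orange grip bar along x, 112 x 22 wide x 22 high, centre 78 over the tips, 29 clear under it. Origin: mid row at tip level, z up. Same either way round. (mm)
- block: Fixed wooden block 230 x 70 x 36 mm that keeps the rake, left or right of the rack; slot 200 x 12 mm, 31 mm deep, along its x. Origin: centre of underside. With the rake home its head rests on the block's top, tines in the slot, the rake's origin 8 mm above the bench over the block's centre, its x along the block's x.
- shaft: Bystander: idler shaft 24 mm thick, 226 mm long, 0.75 kg, lying in two small V-blocks on the other side of the rack, its top about 37 mm above the bench; origin at its centre. Not to be disturbed.
- hammer: Bystander: copper hammer, 260 mm, on the far side of the bench. Not to be disturbed.
- seat: Bystander: red polymer bearing seat, 80 mm across, 30 mm high, on the far side of the bench. Not to be disturbed.
- nut1: Bystander: black steel locknut, 43 mm across, 10 mm high, on the far side of the bench. Not to be disturbed.
- nut2: Bystander: black steel locknut, 43 mm across, 10 mm high, on the far side of the bench. Not to be disturbed.
- nut3: Bystander: black steel locknut, 43 mm across, 10 mm high, on the far side of the bench. Not to be disturbed.
Mind the look-alikes: they are no part of the job. Leave any purple or red look-alike of the rake alone.

How it is judged:
On the way, in this order (a step that is already met when the one before it is completed fails the run):
1. all five pins combed down into the grooves, parallel (not yet pressed up to the stop) (z of pin1 in the frame of rack between 0.008 and 0.014 m and angle between the x axis of each of pin1, pin2, pin3, pin4, pin5 and the x axis of rack, either way round below 0.07 rad and y of pin1 in the frame of rack between -0.1 and 0.1 m and z of pin2 in the frame of rack between 0.008 and 0.014 m and y of pin2 in the frame of rack between -0.1 and 0.1 m and z of pin3 in the frame of rack between 0.008 and 0.014 m and y of pin3 in the frame of rack between -0.1 and 0.1 m and z of pin4 in the frame of rack between 0.008 and 0.014 m and y of pin4 in the frame of rack between -0.1 and 0.1 m and z of pin5 in the frame of rack between 0.008 and 0.014 m and y of pin5 in the frame of rack between -0.1 and 0.1 m), for 0.2 s.
2. the rake holds the row snug against the stop: every pin within 3.5 mm of it and the stop bar pressed with at least 4 N, for 0.3 s (all of step 1 and x of each of pin1, pin2, pin3, pin4, pin5 in the frame of stop_face below 0.0585 m and contact force between stop_bar and anything else above 4 N and contact force between stop_bar and rake below 0.5 N), for 0.3 s.
At the end, for the whole second after the job is handed in: All five pins lie down in grooves (axis within 3 mm of seated height, within 4 degrees of the grooves), each within 3.5 mm of the stop; the rake stands released in its block (tips 4 to 12 mm above the bench, within 12 mm of the block's centre, upright within 6 degrees); all at rest (all of step 1 and x of each of pin1, pin2, pin3, pin4, pin5 in the frame of stop_face below 0.0585 m and height (world z) of rake between 0.004 and 0.012 m and horizontal distance between rake and block below 0.012 m and angle between rake's own z axis and vertical below 0.1 rad and linear speed of each of pin1, pin2, pin3, pin4, pin5, rake below 0.01 m/s); the robot touches nothing.
It fails at once if the rake pushes on the rack, its stop or a pin with more than 25 N (contact force between rake and pin1 above 25 N or contact force between rake and pin2 above 25 N or contact force between rake and pin3 above 25 N or contact force between rake and pin4 above 25 N or contact force between rake and pin5 above 25 N or contact force between rake and rack above 25 N).
It fails at once if the stop bar is pressed with more than 25 N in all (contact force between stop_bar and anything else above 25 N).
It fails at once if a pin is touched by the gripper or arm (contact force between any of the fingers, the arm and pin1 above 0.5 N or contact force between any of the fingers, the arm and pin2 above 0.5 N or contact force between any of the fingers, the arm and pin3 above 0.5 N or contact force between any of the fingers, the arm and pin4 above 0.5 N or contact force between any of the fingers, the arm and pin5 above 0.5 N).
It fails at once if a pin falls off the rack (height (world z) of any of pin1, pin2, pin3, pin4, pin5 below 0.007 m).
It fails at once if a bystander is moved by more than 15 mm (distance of any of shaft, hammer, seat, nut1, nut2, nut3 from where it was at the start of the episode above 0.015 m).
It also fails if it takes over 64 s, if anything falls off the work surface, if the arm or the gripper's body presses on something with over 40 N, if the wrist force passes 120 N, or if a joint passes its speed limit or range.

### The arm

A 7-joint arm with a two-finger parallel gripper is mounted at the origin on the work surface. World frame = base frame: x ahead of the robot, y to its left, z up, the work surface at z = 0. Lengths are in m, angles in rad, forces in N, time in s.
With the tool pointing down it reaches from about 0.4 to 0.75 m from the base axis. Payload 19.5 kg.
Tool frame: the origin (TCP) lies at the very end of the fingers, on their centre line; the grasp point (between the pads) lies 19 mm behind it; z points along the fingers, y is the line along which they close (so a half turn about z gives the same grasp; the last joint's range is limited). The gripper opens to 85 mm and grips with 20 to 120 N. Pads are 22 mm wide; open, the fingers measure 114 mm over their backs; the gripper's body (76 mm by 85 mm) begins 54 mm behind the grasp point. The pads swing forward as they close: fully open they stand 13 mm farther back than shut.
Start: joints at [-1.143, 0.707, -0.028, 1.485, 0.022, 0.951, -0.075], TCP at [0.26, 0.513, 0.231] pointing down, gripper open.
Joint ranges: [-2.71, 2.71], [-0.32, 2.16], [-1.57, 1.52], [0, 2.45], [-1.46, 4.6], [0, 2.02], [-2.83, 2.83]. Speed limits (rad/s): [1.89, 1.89, 2.57, 2.57, 3.01, 3.01, 3.01].

### API

Orientations are given as a unit quaternion [x, y, z, w].
In Python, from workcell import status, viewer, order gives the robot as it stands.
- The arm moves only by the tool step_arm, never from a script. Its argument "series" is a list of rows, each an object of numbers: "x", "y", "z": the shift along the tool's x, y, z as a fraction of full scale; "wx", "wy", "wz": the turn, a rotation vector about the tool's x, y, z as a fraction of full scale; "fingers": the closure, from -1 (fully open) to 1 (shut). In form: [{"x": .., "y": .., "z": .., "wx": .., "wy": .., "wz": .., "fingers": ..}, ...]. A call has 1 to 5 rows; each row shifts and turns the commanded pose from where the row before left it, along the tool's axes as they then stand; what a row does not reach is not made up. Full scale, the value 1, is 25 mm for a shift and 8 degrees for a turn. A row lasts 1/8 s, in which the tool goes at most 62.5 mm and 10.7 degrees, less where a joint would pass 70% of its speed; a pose out of reach is approached as far as the arm can. A call with a number of a shift or a turn outside -1 to 1 is refused whole. A call with a gripper value outside its range is refused whole. The fingers move at their own pace and stop on an object; "newtons" is the grip in N (left out, the last holds). Time passes only in rows, so rows that do not move let the fingers close. It gives the time, the measured TCP pose, the force, the opening and the grip force at its end, in the units of the state.
- status.get_obs(): the state, without advancing time (a new reading comes with each control period).
- viewer.grab_frame(name): name is "scene" or "top"; returns a dict with "frame" (384x512x3 uint8, red, green, blue), "K" (3x3 intrinsics, pixels), "R" (3x3) and "t" (3): a world point X has camera coordinates R X + t. Camera axes: x right, y down, z forward; pixel columns grow to the right and rows downward; lengths in m; the calibration is good to about 2 mm. A picture is of the moment at which its call begins. There is no depth.
- order.sign_off(): hands the job in; it is judged then, once.
Trained networks look in a picture, given as the dict that the camera call returned (one of the last four; its "shot" number tells which), for a name from the list of things; names that differ only in an ending like _2 or _b are one class to them, and where a whole thing is asked for, a point or a joint stands for the part that bears it (a point fixed in the world has none). Each returns a list of dicts, best first, with "confidence" (0 to 1); they miss things now and then, are a little off and sometimes report something else, mostly with a low value. They report only what shows in the picture. A call takes as long as a camera call. They do not tell look-alikes from the thing itself.
- viewer.outline_of(label, picture): "mask" (384x512 bool, what is visible of it) and "rect" ([left, top, width, height] in pixels, round what is visible of it).
- viewer.place_of(label, picture): "xy" ([column, row] in pixels: a listed point, or the origin of a listed thing).
The state is a dict: "t": time; "q": joint angles; "dq": joint speeds; "joint_torque": joint torques, N m; "tool_pos": TCP position; "orientation": TCP orientation; "wrist_force": force on the tool from outside, world axes, zero at the start; "moment": the same for the moment, N m; "width": finger opening in m; "finger_force": force on a finger pad.
Only numpy, scipy, OpenCV 4.12 (cv2) and the standard library are available. Lean on these libraries where they do the work, as an engineer would, in place of code of your own. Each camera call takes 0.05 s, during which the arm holds its last target. There are 200 camera calls.

## Working session

There is one attempt and no reset: what is moved stays moved. The work goes in short steps, Python scripts to look and compute and a tool call to move; the robot and the scene stay as the last step left them, time stands still between calls to the robot, and variables do not carry over. Pictures are saved under pics/ and viewed, at most 10 in all, crops included, and the job is handed in when it is done.

Besides the shell and the picture viewer there is one more tool, called after "Call:" as name(argument=value, ...), one argument or row to a line, values as JSON. step_arm: Moves the arm, as the interface text tells. Shift numbers are shares of 25 mm and turn numbers shares of 8 degrees, none past 1 either way. Its arguments: {"type":"object","properties":{"series":{"type":"array"},"newtons":{"type":"number"}},"required":["series"]}

```bash
mkdir -p pics; ls; cat > h.py <<'E'
import numpy as np, cv2
from workcell import status, viewer, order
def ray(p,xy,z):
    K,R,t=map(np.array,(p["K"],p["R"],p["t"]))
    d=R.T@np.linalg.solve(K,np.array([xy[0],xy[1],1.])); c=-R.T@t
    return c+d*(z-c[2])/d[2]
def proj(p,X):
    c=np.array(p["R"])@np.array(X)+np.array(p["t"]); u=np.array(p["K"])@c; return u[:2]/u[2]
def save(p,n): cv2.imwrite(f"pics/{n}.png",np.ascontiguousarray(p["frame"][:,:,::-1]))
E
python3 - <<'E'
from h import *
o=status.get_obs(); print(o["t"],o["tool_pos"],o["orientation"],o["width"],o["wrist_force"])
im=[]
for n in("top","scene"):
    p=viewer.grab_frame(n); print(n,-np.array(p["R"]).T@np.array(p["t"]))
    save(p,n)
    for l,z in(("rack",0.0),("rake",.008),("block",0),("pin1",.024),("shaft",.025),("hammer",0.02),("seat",0)):
        for r in viewer.place_of(l,p)[:6]: print(l,round(r["confidence"],2),np.round(r["xy"]),np.round(ray(p,r["xy"],z),3))
print(status.get_obs()["t"])
E
```

```text
pics
0.0 [0.26018831 0.51246807 0.23082123] [ 2.32739684e-01  9.72538909e-01 -5.44197012e-04 -1.19699084e-04] 0.08552731399369452 [ 0.20017815 -1.34296063  0.02517118]
top [ 0.33569782 -0.06232661  1.26977395]
rack 0.62 [227. 165.] [0.564 0.028 0.   ]
rake 0.94 [356. 115.] [ 0.718 -0.388  0.008]
rake 0.92 [340. 291.] [ 0.169 -0.315  0.008]
rake 0.83 [324. 194.] [ 0.466 -0.276  0.008]
block 0.95 [325. 196.] [ 0.461 -0.279  0.   ]
block 0.48 [165. 108.] [0.753 0.228 0.   ]
pin1 0.72 [201. 164.] [0.563 0.107 0.024]
pin1 0.7 [243. 165.] [ 0.559 -0.023  0.024]
pin1 0.48 [225. 164.] [0.565 0.033 0.024]
pin1 0.47 [250. 165.] [ 0.558 -0.047  0.024]
pin1 0.43 [216. 169.] [0.548 0.06  0.024]
shaft 0.69 [138. 186.] [0.499 0.304 0.025]
hammer 0.63 [165. 110.] [0.743 0.223 0.02 ]
seat 0.75 [285. 112.] [ 0.736 -0.159  0.   ]
scene [0.93688162 0.59015897 0.94440655]
rack 0.66 [254. 251.] [0.559 0.021 0.   ]
rack 0.33 [170. 266.] [ 0.758 -0.062  0.   ]
rack 0.22 [204. 326.] [0.769 0.127 0.   ]
rake 0.95 [124. 185.] [ 0.736 -0.386  0.008]
rake 0.94 [222. 167.] [ 0.462 -0.283  0.008]
rake 0.83 [290. 126.] [ 0.173 -0.321  0.008]
rake 0.74 [177. 144.] [ 0.524 -0.456  0.008]
rake 0.53 [181. 304.] [0.787 0.053 0.008]
block 0.88 [221. 169.] [ 0.466 -0.287  0.   ]
pin1 0.75 [266. 256.] [0.552 0.066 0.024]
pin1 0.73 [242. 228.] [ 0.552 -0.041  0.024]
pin1 0.66 [245. 236.] [ 0.56  -0.017  0.024]
pin1 0.56 [271. 266.] [0.561 0.097 0.024]
shaft 0.87 [345. 316.] [0.506 0.303 0.025]
shaft 0.23 [221. 170.] [ 0.483 -0.258  0.025]
hammer 0.55 [237. 364.] [0.761 0.249 0.02 ]
hammer 0.44 [253. 251.] [0.57  0.033 0.02 ]
seat 0.69 [161. 241.] [ 0.739 -0.146  0.   ]
seat 0.48 [238. 228.] [ 0.55  -0.065  0.   ]
0.8
```

```bash
python3 - <<'E'
import cv2
a=cv2.imread("pics/top.png")[85:265,110:400]
cv2.imwrite("pics/top_c.png",cv2.resize(a,(800,497),interpolation=cv2.INTER_CUBIC))
a=cv2.imread("pics/scene.png")[110:350,130:400]
cv2.imwrite("pics/scene_c.png",cv2.resize(a,(675,600),interpolation=cv2.INTER_CUBIC))
E
```

```text
(no output)
```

View pics/top_c.png

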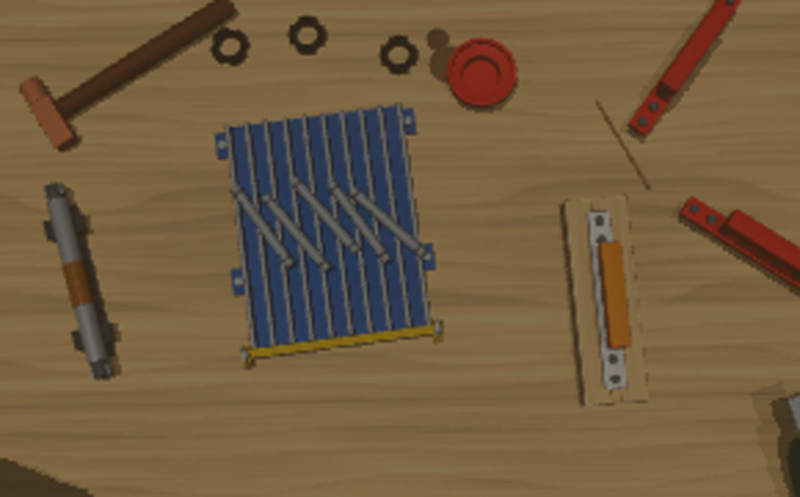

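View pics/scene_c.png

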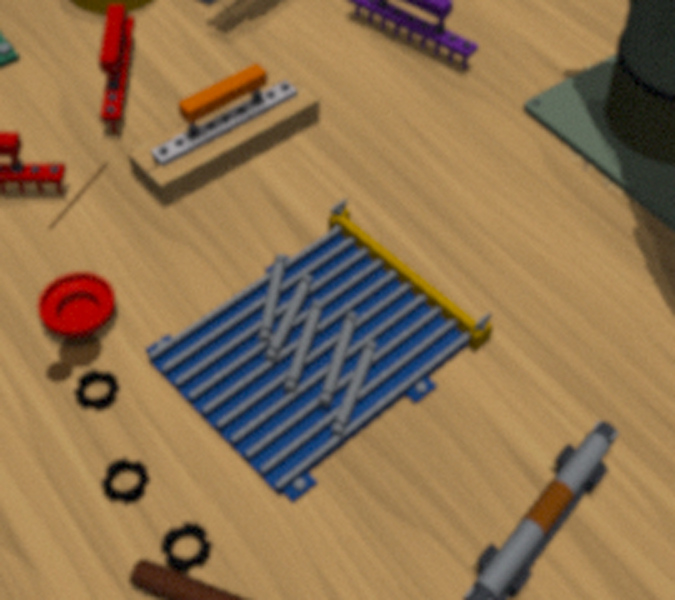

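The top crop shows the orange-gripped rake in its block at (612,300) and the rack with the yellow stop on the robot side at about (345,340). The five pins lie across the ribs from (235,190) to (425,255), all askew the same way. Next I measure the poses.

```bash
cat > m.py <<'E'
from h import *
from scipy.optimize import minimize
from scipy.ndimage import map_coordinates
def projs(p,X):
    c=np.array(X)@np.array(p["R"]).T+np.array(p["t"]); u=c@np.array(p["K"]).T; return u[:,:2]/u[:,2:]
def samp(B,p,X):
    u=projs(p,X); return map_coordinates(B,[u[:,1],u[:,0]],order=1)
def w(pose,L):
    x,y,a=pose; c,s=np.cos(a),np.sin(a); L=np.array(L,float)
    return np.c_[x+c*L[:,0]-s*L[:,1],y+s*L[:,0]+c*L[:,1],L[:,2]]
xs=np.linspace(-90,125,40)
grid=lambda X,Y,z:[(a/1e3,b/1e3,z/1e3) for a in X for b in Y]
G=grid(xs,np.arange(-88,89,22),5); Rb=grid(xs,np.arange(-99,100,22),18)
Ein=grid([126],np.arange(-88,89,22),5); Eout=grid([134,137],np.arange(-88,89,22),5)
So=grid(xs,[-106,106],9)
def rackfit(ps):
    Bs=[cv2.GaussianBlur(p["frame"].astype(np.float32)[:,:,2]-p["frame"].astype(np.float32)[:,:,0],(0,0),.7) for p in ps]
    def f(v,Bs=Bs,ps=ps):
        s=0
        for B,p in zip(Bs,ps):
            m=lambda L:samp(B,p,w(v,L)).mean()
            s-=m(G)-m(Rb)+.5*m(Ein)-.5*m(Eout)-.5*m(So)
        return s
    best=min((minimize(f,[x0,y0,a0],method="Nelder-Mead",options=dict(initial_simplex=[[x0,y0,a0],[x0+.006,y0,a0],[x0,y0+.006,a0],[x0,y0,a0+.03]])) for x0 in(.555,.57) for y0 in(.012,.024,.036) for a0 in(.06,.12)),key=lambda r:r.fun)
    return best.x,best.fun
def tri(ps,xys):
    A=[];b=[]
    for p,xy in zip(ps,xys):
        K,R,t=map(np.array,(p["K"],p["R"],p["t"])); P=K@np.c_[R,t]
        for i in(0,1): r=xy[i]*P[2]-P[i]; A.append(r[:3]);b.append(-r[3])
    return np.linalg.lstsq(np.array(A),np.array(b),rcond=None)[0]
def orange(p,near):
    h=cv2.cvtColor(p["frame"],cv2.COLOR_RGB2HSV); m=((h[...,0]>7)&(h[...,0]<19)&(h[...,1]>190)&(h[...,2]>110)).astype(np.uint8)
    n,l,s,c=cv2.connectedComponentsWithStats(m); k=[i for i in range(1,n) if s[i,4]>60]
    i=min(k,key=lambda i:np.hypot(*(c[i]-near))); ys,xs_=np.where(l==i)
    return c[i],s[i,4],np.c_[xs_,ys].astype(np.float32)
def tolocal(pose,X):
    x,y,a=pose; d=np.array(X)[:2]-[x,y]; c,s=np.cos(a),np.sin(a)
    return np.array([c*d[0]+s*d[1],-s*d[0]+c*d[1]])*1e3
def pins(p,pose,z):
    out=[]
    for r in viewer.outline_of("pin1",p)[:8]:
        ys,xs_=np.where(r["mask"])
        if len(xs_)<20: continue
        L=np.array([tolocal(pose,ray(p,q,z)) for q in zip(xs_,ys)]); m=L.mean(0)
        u,s,v=np.linalg.svd(L-m,full_matrices=False); d=v[0]*np.sign(v[0][0]); t=(L-m)@d
        out.append((round(float(r["confidence"]),2),np.round(m,1),round(float(np.degrees(np.arctan2(d[1],d[0]))),1),round(float(np.ptp(t)))))
    return out
E
python3 - <<'E'
from m import *
ps=[viewer.grab_frame("top"),viewer.grab_frame("scene")]
for q in([ps[0]],[ps[1]],ps):
    v,f=rackfit(q); print("rack",np.round(v[:2],4),np.degrees(v[2]).round(2),round(f,1))
o=[orange(ps[0],(333,192)),orange(ps[1],(220,147))]; print([(a[0],a[1]) for a in o],"bar",tri(ps,[a[0] for a in o]).round(4))
for a,p in zip(o,ps):
    m=a[2].mean(0); d=np.linalg.svd(a[2]-m,full_matrices=False)[2][0]
    e=ray(p,m+20*d,.09)-ray(p,m-20*d,.09); print("yaw",np.degrees(np.arctan2(e[1],e[0])))
for p in ps:
  for k in pins(p,v,.024): print(*k)
  for r in viewer.outline_of("block",p)[:1]:
    ys,xs=np.where(r["mask"]); print("block",cv2.minAreaRect(np.array([ray(p,q,.036)[:2]*1000 for q in zip(xs,ys)],np.float32)))
print(status.get_obs()["q"])
E
```

```text
rack [0.5585 0.0235] 6.74 -92.9
rack [0.5593 0.0209] 6.49 -114.8
rack [0.5593 0.0223] 6.45 -201.1
[(array([332.63779528, 191.18897638]), np.int32(254)), (array([218.49308756, 145.06451613]), np.int32(217))] bar [ 0.4659 -0.2869  0.0938]
yaw -176.33600854789134
yaw 2.9707216457437373
0.59 [17.2  6.4] 33.5 101
0.46 [-7.9 35.4] 33.5 107
0.44 [ -4.3 -36.3] 28.8 110
block ((465.54534912109375, -284.2120361328125), (229.31654357910156, 75.11981201171875), 3.8072986602783203)
0.74 [  2.3 -61.5] 40.6 104
0.71 [  2. -34.] 29.0 112
0.61 [-6.4 34.8] 33.9 115
0.47 [12.1  2.3] 33.9 107
block ((475.8384094238281, -269.59332275390625), (240.71212768554688, 100.40065002441406), 2.725869655609131)
[-1.14274238  0.70653743 -0.02758262  1.48460099  0.02198281  0.95091916
 -0.07549074]
```

```bash
cat > plan.py <<'E'
import numpy as np, sys, json
from workcell import status
from scipy.spatial.transform import Rotation as Rn
def pose():
    o=status.get_obs(); R=Rn.from_quat(o["orientation"]).as_matrix()
    return np.array([*o["tool_pos"],np.degrees(np.arctan2(R[1,0],R[0,0]))]),o,R
def plan(wps,full=1.0,start=None):
    c=np.array(pose()[0] if start is None else start,float); rows=[]
    for wp in wps:
        wp=np.array(wp,float); d=wp-c; d[3]=(d[3]+180)%360-180 if abs(d[3])>180 else d[3]
        n=int(max(np.ceil(np.hypot(d[0],d[1])/.025/full),np.ceil(abs(d[2])/.025/full),np.ceil(abs(d[3])/8/full),1))
        s0=c.copy()
        for k in range(1,n+1):
            t=s0+d*k/n; e=t-c; a=np.radians(c[3]); x=e[0]*np.cos(a)+e[1]*np.sin(a); y=e[0]*np.sin(a)-e[1]*np.cos(a)
            r=np.round([x/.025,y/.025,-e[2]/.025,-e[3]/8],2); rows.append(r)
            c=c+np.array([.025*(r[0]*np.cos(a)+r[1]*np.sin(a)),.025*(r[0]*np.sin(a)-r[1]*np.cos(a)),-.025*r[2],-8*r[3]])
    for i in range(0,len(rows),5):
        print(json.dumps([dict(x=float(r[0]),y=float(r[1]),z=float(r[2]),wz=float(r[3])) for r in rows[i:i+5]]))
    return c
def rackw(pr,lx,ly): # rack-local mm -> world
    a=np.radians(pr[2]); return pr[0]+(np.cos(a)*lx-np.sin(a)*ly)/1e3, pr[1]+(np.sin(a)*lx+np.cos(a)*ly)/1e3
RACK=(.559,.0222,6.5)
E
python3 - <<'E'
from plan import *
from m import tolocal,ray
import pickle
p,o,R=pose(); print(p,R.round(3)[:,2],o["t"])
plan([(.46,.12,.24,78),(.466,-.286,.15,3.6)])
from workcell import viewer
q=viewer.grab_frame("top")
v=(RACK[0],RACK[1],np.radians(RACK[2]))
for n,a,b in(("A",(235,190),(290,262)),("B",(265,198),(325,268)),("C",(297,183),(355,247)),("D",(335,187),(383,258)),("E",(355,193),(423,255))):
    e=[tolocal(v,ray(q,(u[0]/2.7586+110,u[1]/2.7586+85),.024)) for u in(a,b)]; print(n,np.round(e[0]),np.round(e[1]),np.linalg.norm(e[0]-e[1]).round())
E
```

```text
[  0.26026908   0.51268304   0.23124641 153.08313896] [-0. -0. -1.] 1.1
[{"x": -0.79, "y": -0.58, "z": -0.02, "wz": 0.52}, {"x": -0.83, "y": -0.52, "z": -0.02, "wz": 0.52}, {"x": -0.87, "y": -0.45, "z": -0.02, "wz": 0.52}, {"x": -0.89, "y": -0.39, "z": -0.02, "wz": 0.53}, {"x": -0.93, "y": -0.33, "z": -0.02, "wz": 0.52}]
[{"x": -0.94, "y": -0.26, "z": -0.02, "wz": 0.52}, {"x": -0.96, "y": -0.19, "z": -0.02, "wz": 0.52}, {"x": -0.97, "y": -0.11, "z": -0.02, "wz": 0.52}, {"x": -0.98, "y": -0.05, "z": -0.02, "wz": 0.52}, {"x": -0.98, "y": 0.02, "z": -0.01, "wz": 0.52}]
[{"x": -0.98, "y": 0.1, "z": -0.02, "wz": 0.53}, {"x": -0.96, "y": 0.16, "z": -0.02, "wz": 0.52}, {"x": -0.95, "y": 0.24, "z": -0.02, "wz": 0.52}, {"x": -0.93, "y": 0.31, "z": -0.02, "wz": 0.52}, {"x": -0.91, "y": 0.37, "z": -0.02, "wz": 0.52}]
[{"x": -0.87, "y": 0.43, "z": -0.02, "wz": 0.52}, {"x": -0.85, "y": 0.5, "z": -0.02, "wz": 0.52}, {"x": -0.8, "y": 0.56, "z": -0.02, "wz": 0.53}, {"x": -0.93, "y": 0.21, "z": 0.21, "wz": 0.55}, {"x": -0.91, "y": 0.29, "z": 0.21, "wz": 0.54}]
[{"x": -0.89, "y": 0.35, "z": 0.22, "wz": 0.55}, {"x": -0.86, "y": 0.42, "z": 0.21, "wz": 0.55}, {"x": -0.83, "y": 0.48, "z": 0.21, "wz": 0.54}, {"x": -0.78, "y": 0.54, "z": 0.21, "wz": 0.55}, {"x": -0.74, "y": 0.61, "z": 0.21, "wz": 0.55}]
[{"x": -0.69, "y": 0.66, "z": 0.21, "wz": 0.54}, {"x": -0.65, "y": 0.7, "z": 0.22, "wz": 0.55}, {"x": -0.58, "y": 0.76, "z": 0.21, "wz": 0.55}, {"x": -0.53, "y": 0.8, "z": 0.21, "wz": 0.54}, {"x": -0.46, "y": 0.83, "z": 0.21, "wz": 0.55}]
[{"x": -0.4, "y": 0.87, "z": 0.21, "wz": 0.55}, {"x": -0.33, "y": 0.9, "z": 0.21, "wz": 0.55}, {"x": -0.26, "y": 0.92, "z": 0.22, "wz": 0.54}, {"x": -0.19, "y": 0.93, "z": 0.21, "wz": 0.55}, {"x": -0.12, "y": 0.95, "z": 0.21, "wz": 0.55}]
A [50. 98.] [-40.  46.] 104.0
B [36. 66.] [-52.   8.] 105.0
C [49. 28.] [-33. -28.] 99.0
D [ 39. -15.] [-49. -58.] 98.0
E [ 29. -36.] [ -52. -103.] 105.0
```

Call:
step_arm(
  series=[
    {"x":-0.79,"y":-0.58,"z":-0.02,"wz":0.52,"fingers":-1},
    {"x":-0.83,"y":-0.52,"z":-0.02,"wz":0.52},
    {"x":-0.87,"y":-0.45,"z":-0.02,"wz":0.52},
    {"x":-0.89,"y":-0.39,"z":-0.02,"wz":0.53},
    {"x":-0.93,"y":-0.33,"z":-0.02,"wz":0.52},
  ],
)

```text
invalid input at $.series[0]: expected keys x, y, z, wx, wy, wz, fingers
```

Call:
step_arm(
  series=[
    {"x":-0.94,"y":-0.26,"z":-0.02,"wz":0.52},
    {"x":-0.96,"y":-0.19,"z":-0.02,"wz":0.52},
    {"x":-0.97,"y":-0.11,"z":-0.02,"wz":0.52},
    {"x":-0.98,"y":-0.05,"z":-0.02,"wz":0.52},
    {"x":-0.98,"y":0.02,"z":-0.01,"wz":0.52},
  ],
)

```text
invalid input at $.series[0]: expected keys x, y, z, wx, wy, wz, fingers
```

Call:
step_arm(
  series=[
    {"x":-0.98,"y":0.1,"z":-0.02,"wz":0.53},
    {"x":-0.96,"y":0.16,"z":-0.02,"wz":0.52},
    {"x":-0.95,"y":0.24,"z":-0.02,"wz":0.52},
    {"x":-0.93,"y":0.31,"z":-0.02,"wz":0.52},
    {"x":-0.91,"y":0.37,"z":-0.02,"wz":0.52},
  ],
)

```text
invalid input at $.series[0]: expected keys x, y, z, wx, wy, wz, fingers
```

Call:
step_arm(
  series=[
    {"x":-0.87,"y":0.43,"z":-0.02,"wz":0.52},
    {"x":-0.85,"y":0.5,"z":-0.02,"wz":0.52},
    {"x":-0.8,"y":0.56,"z":-0.02,"wz":0.53},
    {"x":-0.93,"y":0.21,"z":0.21,"wz":0.55},
    {"x":-0.91,"y":0.29,"z":0.21,"wz":0.54},
  ],
)

```text
invalid input at $.series[0]: expected keys x, y, z, wx, wy, wz, fingers
```

Call:
step_arm(
  series=[
    {"x":-0.89,"y":0.35,"z":0.22,"wz":0.55},
    {"x":-0.86,"y":0.42,"z":0.21,"wz":0.55},
    {"x":-0.83,"y":0.48,"z":0.21,"wz":0.54},
    {"x":-0.78,"y":0.54,"z":0.21,"wz":0.55},
    {"x":-0.74,"y":0.61,"z":0.21,"wz":0.55},
  ],
)

```text
invalid input at $.series[0]: expected keys x, y, z, wx, wy, wz, fingers
```

Call:
step_arm(
  series=[
    {"x":-0.69,"y":0.66,"z":0.21,"wz":0.54},
    {"x":-0.65,"y":0.7,"z":0.22,"wz":0.55},
    {"x":-0.58,"y":0.76,"z":0.21,"wz":0.55},
    {"x":-0.53,"y":0.8,"z":0.21,"wz":0.54},
    {"x":-0.46,"y":0.83,"z":0.21,"wz":0.55},
  ],
)

```text
invalid input at $.series[0]: expected keys x, y, z, wx, wy, wz, fingers
```

Call:
step_arm(
  series=[
    {"x":-0.4,"y":0.87,"z":0.21,"wz":0.55},
    {"x":-0.33,"y":0.9,"z":0.21,"wz":0.55},
    {"x":-0.26,"y":0.92,"z":0.22,"wz":0.54},
    {"x":-0.19,"y":0.93,"z":0.21,"wz":0.55},
    {"x":-0.12,"y":0.95,"z":0.21,"wz":0.55},
  ],
)

```text
invalid input at $.series[0]: expected keys x, y, z, wx, wy, wz, fingers
```

```bash
python3 - <<'E'
from plan import *
from m import *
p,o,R=pose(); print(p,R.round(3)[:,2],o["t"],o["wrist_force"])
a=viewer.grab_frame("top"); save(a,"grasp")
plan([(.466,-.286,.150,3.6),(.466,-.286,.070,3.6)])
for f in ([a],[a,viewer.grab_frame("scene")]): v=rackfit(f); print(v[0],np.degrees(v[0][2]))
for k in pins(a,v[0],.024): print(*k)
print(status.get_obs()["q"])
E
```

```text
[  0.26026512   0.51268732   0.23126683 153.08309025] [-0. -0. -1.] 1.15 [ 0.22138899 -0.31730234  0.42602516]
[{"x": -0.66, "y": -0.75, "z": 0.1, "wz": 0.57}, {"x": -0.72, "y": -0.7, "z": 0.1, "wz": 0.56}, {"x": -0.77, "y": -0.63, "z": 0.1, "wz": 0.57}, {"x": -0.82, "y": -0.58, "z": 0.09, "wz": 0.56}, {"x": -0.86, "y": -0.51, "z": 0.1, "wz": 0.57}]
[{"x": -0.9, "y": -0.43, "z": 0.1, "wz": 0.57}, {"x": -0.93, "y": -0.37, "z": 0.1, "wz": 0.56}, {"x": -0.95, "y": -0.29, "z": 0.1, "wz": 0.57}, {"x": -0.98, "y": -0.22, "z": 0.1, "wz": 0.57}, {"x": -0.99, "y": -0.13, "z": 0.1, "wz": 0.56}]
[{"x": -1.0, "y": -0.06, "z": 0.09, "wz": 0.57}, {"x": -1.0, "y": 0.02, "z": 0.1, "wz": 0.56}, {"x": -0.99, "y": 0.1, "z": 0.1, "wz": 0.57}, {"x": -0.99, "y": 0.18, "z": 0.1, "wz": 0.57}, {"x": -0.96, "y": 0.25, "z": 0.1, "wz": 0.56}]
[{"x": -0.95, "y": 0.33, "z": 0.1, "wz": 0.57}, {"x": -0.91, "y": 0.41, "z": 0.1, "wz": 0.57}, {"x": -0.88, "y": 0.47, "z": 0.09, "wz": 0.56}, {"x": -0.84, "y": 0.54, "z": 0.1, "wz": 0.57}, {"x": -0.79, "y": 0.61, "z": 0.1, "wz": 0.56}]
[{"x": -0.75, "y": 0.67, "z": 0.1, "
[... 351 characters left out ...]
21, "y": 0.98, "z": 0.1, "wz": 0.57}, {"x": -0.12, "y": 0.99, "z": 0.1, "wz": 0.57}]
[{"x": -0.05, "y": 1.0, "z": 0.09, "wz": 0.56}, {"x": 0.03, "y": 1.0, "z": 0.1, "wz": 0.57}, {"x": 0.11, "y": 0.99, "z": 0.1, "wz": 0.56}, {"x": -0.0, "y": 0.0, "z": 0.8, "wz": 0.0}, {"x": -0.0, "y": 0.0, "z": 0.8, "wz": 0.0}]
[{"x": -0.0, "y": 0.0, "z": 0.8, "wz": 0.0}, {"x": -0.0, "y": 0.0, "z": 0.8, "wz": 0.0}]
[0.55845544 0.02349665 0.1176561 ] 6.741198098960525
[0.55929545 0.02232416 0.11041724] 6.326441932631012
0.63 [  0.6 -33.6] 28.4 108
0.55 [ 1.7 70.8] 29.8 100
0.5 [-1.2 39.1] 33.2 103
0.46 [ -5.9 -65.8] 41.8 105
[-1.1426485   0.70646894 -0.02760474  1.48459974  0.02199491  0.95090802
 -0.07551897]
```

Call:
step_arm(
  series=[
    {"x":-0.79,"y":-0.58,"z":-0.02,"wx":0,"wy":0,"wz":0.52,"fingers":-1},
    {"x":-0.83,"y":-0.52,"z":-0.02,"wx":0,"wy":0,"wz":0.52,"fingers":-1},
    {"x":-0.87,"y":-0.45,"z":-0.02,"wx":0,"wy":0,"wz":0.52,"fingers":-1},
    {"x":-0.89,"y":-0.39,"z":-0.02,"wx":0,"wy":0,"wz":0.53,"fingers":-1},
    {"x":-0.93,"y":-0.33,"z":-0.02,"wx":0,"wy":0,"wz":0.52,"fingers":-1},
  ],
)

```text
t: 1.92
tool_pos: [0.3162, 0.4027, 0.2338]
orientation: [0.406, 0.914, 0.0, 0.0]
wrist_force: [-0.1, 0.7, -0.2]
width: 0.0854
finger_force: 0.0
```

Call:
step_arm(
  series=[
    {"x":-0.94,"y":-0.26,"z":-0.02,"wx":0,"wy":0,"wz":0.52,"fingers":-1},
    {"x":-0.96,"y":-0.19,"z":-0.02,"wx":0,"wy":0,"wz":0.52,"fingers":-1},
    {"x":-0.97,"y":-0.11,"z":-0.02,"wx":0,"wy":0,"wz":0.52,"fingers":-1},
    {"x":-0.98,"y":-0.05,"z":-0.02,"wx":0,"wy":0,"wz":0.52,"fingers":-1},
    {"x":-0.98,"y":0.02,"z":-0.01,"wx":0,"wy":0,"wz":0.52,"fingers":-1},
  ],
)

```text
t: 2.55
tool_pos: [0.3719, 0.293, 0.2361]
orientation: [0.566, 0.825, -0.0, 0.0]
wrist_force: [-0.4, -0.1, 1.0]
width: 0.0853
finger_force: 0.0
```

Call:
step_arm(
  series=[
    {"x":-0.98,"y":0.1,"z":-0.02,"wx":0,"wy":0,"wz":0.53,"fingers":-1},
    {"x":-0.96,"y":0.16,"z":-0.02,"wx":0,"wy":0,"wz":0.52,"fingers":-1},
    {"x":-0.95,"y":0.24,"z":-0.02,"wx":0,"wy":0,"wz":0.52,"fingers":-1},
    {"x":-0.93,"y":0.31,"z":-0.02,"wx":0,"wy":0,"wz":0.52,"fingers":-1},
    {"x":-0.91,"y":0.37,"z":-0.02,"wx":0,"wy":0,"wz":0.52,"fingers":-1},
  ],
)

```text
t: 3.18
tool_pos: [0.4273, 0.1838, 0.2386]
orientation: [0.706, 0.709, -0.0, 0.0]
wrist_force: [0.4, -0.2, 0.6]
width: 0.0852
finger_force: 0.0
```

Call:
step_arm(
  series=[
    {"x":-0.87,"y":0.43,"z":-0.02,"wx":0,"wy":0,"wz":0.52,"fingers":-1},
    {"x":-0.85,"y":0.5,"z":-0.02,"wx":0,"wy":0,"wz":0.52,"fingers":-1},
    {"x":-0.8,"y":0.56,"z":-0.02,"wx":0,"wy":0,"wz":0.53,"fingers":-1},
    {"x":-0.93,"y":0.21,"z":0.21,"wx":0,"wy":0,"wz":0.55,"fingers":-1},
    {"x":-0.91,"y":0.29,"z":0.21,"wx":0,"wy":0,"wz":0.54,"fingers":-1},
  ],
)

```text
t: 3.8
tool_pos: [0.4609, 0.0707, 0.2294]
orientation: [0.824, 0.566, 0.0, 0.0]
wrist_force: [0.5, -0.1, -0.9]
width: 0.0853
finger_force: 0.0
```

Call:
step_arm(
  series=[
    {"x":-0.89,"y":0.35,"z":0.22,"wx":0,"wy":0,"wz":0.55,"fingers":-1},
    {"x":-0.86,"y":0.42,"z":0.21,"wx":0,"wy":0,"wz":0.55,"fingers":-1},
    {"x":-0.83,"y":0.48,"z":0.21,"wx":0,"wy":0,"wz":0.54,"fingers":-1},
    {"x":-0.78,"y":0.54,"z":0.21,"wx":0,"wy":0,"wz":0.55,"fingers":-1},
    {"x":-0.74,"y":0.61,"z":0.21,"wx":0,"wy":0,"wz":0.55,"fingers":-1},
  ],
)

```text
t: 4.42
tool_pos: [0.4623, -0.0488, 0.2029]
orientation: [0.917, 0.399, -0.0, 0.0]
wrist_force: [0.4, 0.8, 1.2]
width: 0.0851
finger_force: 0.0
```

Call:
step_arm(
  series=[
    {"x":-0.69,"y":0.66,"z":0.21,"wx":0,"wy":0,"wz":0.54,"fingers":-1},
    {"x":-0.65,"y":0.7,"z":0.22,"wx":0,"wy":0,"wz":0.55,"fingers":-1},
    {"x":-0.58,"y":0.76,"z":0.21,"wx":0,"wy":0,"wz":0.55,"fingers":-1},
    {"x":-0.53,"y":0.8,"z":0.21,"wx":0,"wy":0,"wz":0.54,"fingers":-1},
    {"x":-0.46,"y":0.83,"z":0.21,"wx":0,"wy":0,"wz":0.55,"fingers":-1},
  ],
)

```text
t: 5.05
tool_pos: [0.4638, -0.1681, 0.1765]
orientation: [0.976, 0.218, 0.0, 0.0]
wrist_force: [0.3, 0.8, -0.6]
width: 0.0854
finger_force: 0.0
```

Call:
step_arm(
  series=[
    {"x":-0.4,"y":0.87,"z":0.21,"wx":0,"wy":0,"wz":0.55,"fingers":-1},
    {"x":-0.33,"y":0.9,"z":0.21,"wx":0,"wy":0,"wz":0.55,"fingers":-1},
    {"x":-0.26,"y":0.92,"z":0.22,"wx":0,"wy":0,"wz":0.54,"fingers":-1},
    {"x":-0.19,"y":0.93,"z":0.21,"wx":0,"wy":0,"wz":0.55,"fingers":-1},
    {"x":-0.12,"y":0.95,"z":0.21,"wx":0,"wy":0,"wz":0.55,"fingers":-1},
  ],
)

```text
t: 5.68
tool_pos: [0.4657, -0.2875, 0.1499]
orientation: [1.0, 0.029, 0.0, 0.0]
wrist_force: [0.8, -0.3, -0.6]
width: 0.0852
finger_force: 0.0
```

```bash
python3 - <<'E'
from plan import *
from h import *
p,o,R=pose(); print(p,R.round(3)[:,2],o["t"],o["wrist_force"])
a=viewer.grab_frame("scene"); 
cv2.imwrite("pics/g1.png",cv2.resize(np.ascontiguousarray(a["frame"][90:260,140:310,::-1]),(600,600)))
plan([(.466,-.286,.150,3.6),(.466,-.286,.070,3.6)])
print(status.get_obs()["q"])
E
```

```text
[ 0.46566635 -0.28753623  0.14985646  3.27564846] [ 0. -0. -1.] 5.675 [ 0.7683839  -0.30816444 -0.57591347]
[{"x": 0.05, "y": -0.18, "z": -0.03, "wz": -0.09}, {"x": 0.0, "y": 0.0, "z": 0.8, "wz": 0.0}, {"x": 0.0, "y": 0.0, "z": 0.8, "wz": 0.0}, {"x": 0.0, "y": 0.0, "z": 0.8, "wz": 0.0}, {"x": 0.0, "y": 0.0, "z": 0.8, "wz": 0.0}]
[ 0.23851271  0.84031817  0.51922536  1.69529386 -0.56371358  0.75908381
 -0.48744832]
```

Call:
step_arm(
  series=[
    {"x":0,"y":-0.05,"z":0.8,"wx":0,"wy":0,"wz":-0.04,"fingers":-1},
    {"x":0,"y":0,"z":0.8,"wx":0,"wy":0,"wz":0,"fingers":-1},
    {"x":0,"y":0,"z":0.8,"wx":0,"wy":0,"wz":0,"fingers":-1},
    {"x":0,"y":0,"z":0.8,"wx":0,"wy":0,"wz":0,"fingers":-1},
    {"x":0,"y":0,"z":0,"wx":0,"wy":0,"wz":0,"fingers":0},
  ],
  newtons=20,
)

```text
t: 6.35
tool_pos: [0.4652, -0.285, 0.0692]
orientation: [0.999, 0.033, -0.001, -0.0]
wrist_force: [-0.9, -0.4, -0.3]
width: 0.0701
finger_force: 0.0
```

Call:
step_arm(
  series=[
    {"x":0,"y":0,"z":0,"wx":0,"wy":0,"wz":0,"fingers":0.3},
    {"x":0,"y":0,"z":0,"wx":0,"wy":0,"wz":0,"fingers":1},
    {"x":0,"y":0,"z":0,"wx":0,"wy":0,"wz":0,"fingers":1},
    {"x":0,"y":0,"z":0,"wx":0,"wy":0,"wz":0,"fingers":1},
  ],
  newtons=20,
)

```text
t: 6.85
tool_pos: [0.4661, -0.2849, 0.0704]
orientation: [0.999, 0.034, 0.0, 0.0]
wrist_force: [1.3, -0.5, 0.5]
width: 0.0217
finger_force: 23.9
```

```bash
python3 - <<'E'
from plan import *
w=rackw(RACK,20,-115); print(w)
c=plan([(.4661,-.2849,.130,3.9),(*w,.125,6.5),(*w,.083,6.5)])
print("sweep");plan([(*rackw(RACK,20,-52),.083,6.5)],full=.3,start=c)
E
```

```text
(np.float64(0.5918898066968411), np.float64(-0.08979669912744942))
[{"x": -0.0, "y": -0.0, "z": -0.79, "wz": -0.0}, {"x": -0.0, "y": -0.0, "z": -0.8, "wz": -0.0}, {"x": -0.0, "y": -0.0, "z": -0.79, "wz": -0.0}, {"x": 0.55, "y": -0.74, "z": 0.02, "wz": -0.03}, {"x": 0.56, "y": -0.75, "z": 0.02, "wz": -0.04}]
[{"x": 0.56, "y": -0.74, "z": 0.02, "wz": -0.03}, {"x": 0.57, "y": -0.73, "z": 0.02, "wz": -0.03}, {"x": 0.57, "y": -0.74, "z": 0.02, "wz": -0.03}, {"x": 0.57, "y": -0.73, "z": 0.02, "wz": -0.04}, {"x": 0.57, "y": -0.73, "z": 0.02, "wz": -0.03}]
[{"x": 0.58, "y": -0.73, "z": 0.02, "wz": -0.03}, {"x": 0.58, "y": -0.72, "z": 0.02, "wz": -0.03}, {"x": 0.59, "y": -0.72, "z": 0.02, "wz": -0.04}, {"x": -0.0, "y": -0.0, "z": 0.84, "wz": 0.0}, {"x": -0.0, "y": -0.0, "z": 0.84, "wz": 0.0}]
sweep
[{"x": 0.0, "y": -0.28, "z": -0.0, "wz": 0.0}, {"x": 0.0, "y": -0.28, "z": -0.0, "wz": 0.0}, {"x": 0.0, "y": -0.28, "z": -0.0, "wz": 0.0}, {"x": 0.0, "y": -0.28, "z": -0.0, "wz": 0.0}, {"x": 0.0, "y": -0.28, "z": -0.0, "wz": 0.0}]
[{"x": 0.0, "y": -0.28, "z": -0.0, "wz": 0.0}, {"x": 0.0, "y": -0.28, "z": -0.0, "wz": 0.0}, {"x": 0.0, "y": -0.28, "z": -0.0, "wz": 0.0}, {"x": 0.0, "y": -0.28, "z": -0.0, "wz": 0.0}]
```

Call:
step_arm(
  series=[
    {"x":0,"y":0,"z":-0.2,"wx":0,"wy":0,"wz":0,"fingers":1},
    {"x":0,"y":0,"z":-0.6,"wx":0,"wy":0,"wz":0,"fingers":1},
    {"x":0,"y":0,"z":-0.8,"wx":0,"wy":0,"wz":0,"fingers":1},
    {"x":0,"y":0,"z":-0.8,"wx":0,"wy":0,"wz":0,"fingers":1},
  ],
  newtons=90,
)

```text
t: 7.35
tool_pos: [0.4658, -0.2847, 0.1316]
orientation: [0.999, 0.034, 0.0, 0.0]
wrist_force: [0.3, -1.0, -2.2]
width: 0.0206
finger_force: 90.2
```

Call:
step_arm(
  series=[
    {"x":0.56,"y":-0.74,"z":0.02,"wx":0,"wy":0,"wz":-0.03,"fingers":1},
    {"x":0.56,"y":-0.74,"z":0.02,"wx":0,"wy":0,"wz":-0.03,"fingers":1},
    {"x":0.56,"y":-0.74,"z":0.02,"wx":0,"wy":0,"wz":-0.03,"fingers":1},
    {"x":0.57,"y":-0.73,"z":0.02,"wx":0,"wy":0,"wz":-0.03,"fingers":1},
    {"x":0.57,"y":-0.73,"z":0.02,"wx":0,"wy":0,"wz":-0.03,"fingers":1},
  ],
)

```text
t: 7.98
tool_pos: [0.5296, -0.187, 0.1285]
orientation: [0.999, 0.044, 0.0, 0.0]
wrist_force: [-0.3, 1.1, -1.7]
width: 0.0204
finger_force: 90.3
```

Call:
step_arm(
  series=[
    {"x":0.57,"y":-0.73,"z":0.02,"wx":0,"wy":0,"wz":-0.03,"fingers":1},
    {"x":0.57,"y":-0.73,"z":0.02,"wx":0,"wy":0,"wz":-0.03,"fingers":1},
    {"x":0.58,"y":-0.72,"z":0.02,"wx":0,"wy":0,"wz":-0.03,"fingers":1},
    {"x":0.58,"y":-0.72,"z":0.02,"wx":0,"wy":0,"wz":-0.03,"fingers":1},
    {"x":0.58,"y":-0.72,"z":0.02,"wx":0,"wy":0,"wz":-0.04,"fingers":1},
  ],
)

```text
t: 8.6
tool_pos: [0.5924, -0.0899, 0.126]
orientation: [0.998, 0.056, 0.0, 0.0]
wrist_force: [-0.4, 0.3, -1.7]
width: 0.0204
finger_force: 90.3
```

```bash
python3 - <<'E'
from plan import *
from m import *
p,o,R=pose(); print(p,o["t"],o["wrist_force"],o["q"].round(2) if hasattr(o["q"],'round') else o["q"])
v=(RACK[0],RACK[1],np.radians(RACK[2])); print(tolocal(v,p[:2]))
ps=[viewer.grab_frame("top"),viewer.grab_frame("scene")]
save(ps[1],"s1");save(ps[0],"t1")
cv2.imwrite("pics/s1c.png",cv2.resize(np.ascontiguousarray(ps[1]["frame"][130:330,160:360,::-1]),(600,600)))
# check of rake: orange tri
try:
    print(tri(ps,[orange(ps[0],proj(ps[0],p[:3]+[0,0,.02]))[0],orange(ps[1],proj(ps[1],p[:3]+[0,0,.02]))[0]]))
except Exception as e: print(e)
w=rackw(RACK,20,-115);plan([(*w,.125,6.5),(*w,.083,6.5)])
E
```

```text
[ 0.59240567 -0.08987886  0.12604925  6.37212948] 8.6 [-0.37098544  0.34204926 -1.71924003] [-0.16  0.95  0.56  1.52 -0.61  0.85 -0.83]
[  20.5032456  -115.14003105]
min() iterable argument is empty
[{"x": -0.05, "y": 0.06, "z": 0.02, "wz": 0.01}, {"x": -0.0, "y": 0.0, "z": 0.84, "wz": -0.0}, {"x": -0.0, "y": 0.0, "z": 0.84, "wz": -0.0}]
```

View pics/s1c.png

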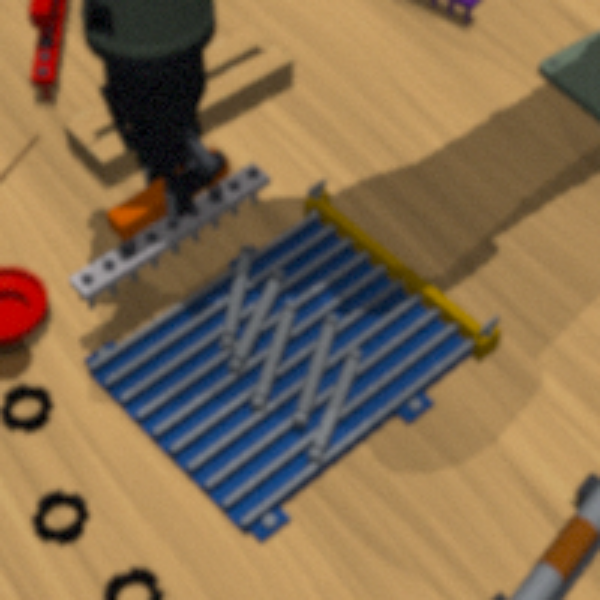

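Call:
step_arm(
  series=[
    {"x":0,"y":0,"z":0.86,"wx":0,"wy":0,"wz":-0.01,"fingers":1},
    {"x":0,"y":0,"z":0.86,"wx":0,"wy":0,"wz":0,"fingers":1},
    {"x":0,"y":-0.28,"z":0,"wx":0,"wy":0,"wz":0,"fingers":1},
    {"x":0,"y":-0.28,"z":0,"wx":0,"wy":0,"wz":0,"fingers":1},
    {"x":0,"y":-0.28,"z":0,"wx":0,"wy":0,"wz":0,"fingers":1},
  ],
)

```text
t: 9.32
tool_pos: [0.59, -0.0692, 0.0831]
orientation: [0.998, 0.056, 0.001, 0.0]
wrist_force: [-0.8, -0.5, -1.5]
width: 0.0205
finger_force: 90.3
```

Call:
step_arm(
  series=[
    {"x":0,"y":-0.28,"z":0,"wx":0,"wy":0,"wz":0,"fingers":1},
    {"x":0,"y":-0.28,"z":0,"wx":0,"wy":0,"wz":0,"fingers":1},
    {"x":0,"y":-0.28,"z":0,"wx":0,"wy":0,"wz":0,"fingers":1},
  ],
)

```text
t: 9.7
tool_pos: [0.5873, -0.0484, 0.0821]
orientation: [0.998, 0.056, -0.0, 0.0]
wrist_force: [0.3, -1.5, -2.1]
width: 0.0203
finger_force: 90.2
```

```bash
cat > look.py <<'E'
import sys
from plan import *
from m import *
def look(n,z=.024,v=(RACK[0],RACK[1],np.radians(RACK[2]))):
    p,o,R=pose(); print("tcp",p,"t",o["t"],"F",np.round(o["wrist_force"],1),"M",np.round(o["moment"],2),"rack",tolocal(v,p[:2]).round(1))
    q=viewer.grab_frame("scene"); cv2.imwrite(f"pics/{n}.png",cv2.resize(np.ascontiguousarray(q["frame"][150:310,170:350,::-1]),(675,600)))
    for k in pins(q,v,z): print(*k)
if __name__=="__main__": look(sys.argv[1])
E
python3 look.py s2
```

```text
tcp [ 0.58731806 -0.04835364  0.08211233  6.44526084] t 9.7 F [ 0.3 -1.5 -2.1] M [-0.05  0.03 -0.03] rack [ 20.1 -73.3]
0.61 [ 5.7 71.6] 28.7 112
0.6 [ -2.  -36.6] 29.0 116
0.45 [  9.9 -45.1] 28.5 113
0.41 [233.8   8.4] 82.4 49
```

View pics/s2.png

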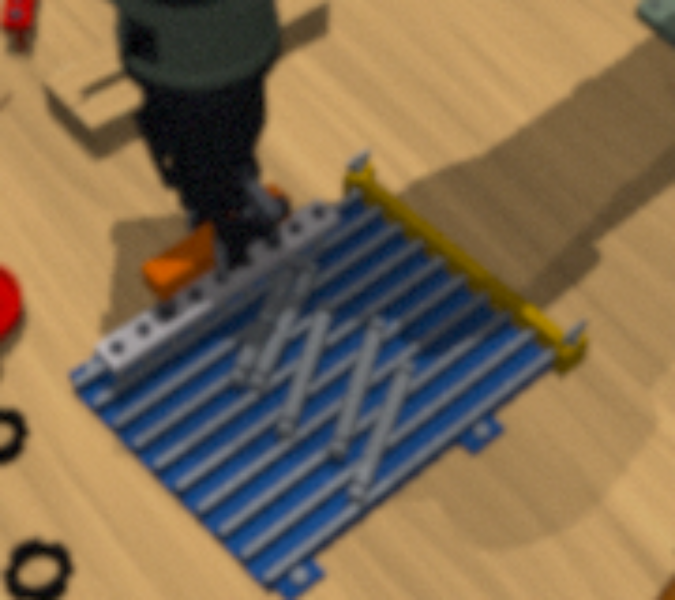

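Call:
step_arm(
  series=[
    {"x":0,"y":-0.28,"z":0,"wx":0,"wy":0,"wz":0,"fingers":1},
    {"x":0,"y":-0.28,"z":0,"wx":0,"wy":0,"wz":0,"fingers":1},
    {"x":0,"y":-0.28,"z":0,"wx":0,"wy":0,"wz":0,"fingers":1},
    {"x":0,"y":-0.28,"z":0,"wx":0,"wy":0,"wz":0,"fingers":1},
  ],
)

```text
t: 10.3
tool_pos: [0.5842, -0.0205, 0.0821]
orientation: [0.998, 0.056, -0.0, 0.0]
wrist_force: [0.3, -0.4, -2.9]
width: 0.0206
finger_force: 90.3
```

```bash
python3 look.py s3
```

```text
tcp [ 0.58417299 -0.02052093  0.08205025  6.4483381 ] t 10.3 F [ 0.3 -0.4 -2.9] M [-0.04 -0.02 -0.08] rack [ 20.2 -45.3]
0.65 [11.2 74.8] 29.0 112
0.58 [16.9 10.5] 24.2 111
0.57 [-3.6 36.5] 33.8 110
0.5 [ 17.2 -29.5] 10.1 109
0.43 [ -5.  -17.5] 16.1 112
```

View pics/s3.png

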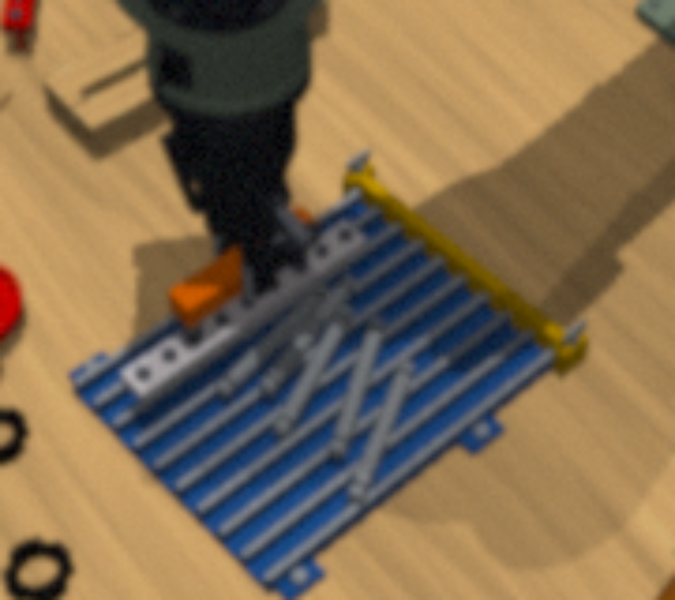

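Call:
step_arm(
  series=[
    {"x":0,"y":-0.28,"z":0,"wx":0,"wy":0,"wz":0,"fingers":1},
    {"x":0,"y":-0.28,"z":0,"wx":0,"wy":0,"wz":0,"fingers":1},
    {"x":0,"y":-0.1,"z":0,"wx":0,"wy":0,"wz":0,"fingers":1},
  ],
)

```text
t: 10.78
tool_pos: [0.5823, -0.004, 0.082]
orientation: [0.998, 0.056, -0.0, -0.0]
wrist_force: [-0.9, 0.3, -1.8]
width: 0.0204
finger_force: 90.4
```

```bash
python3 look.py s4
```

```text
tcp [ 5.82315271e-01 -3.96953891e-03  8.20206576e-02  6.47435819e+00] t 10.775 F [-0.9  0.3 -1.8] M [-0.01 -0.08 -0.02] rack [ 20.2 -28.6]
0.72 [ -3.6 -14.2] 0.6 113
0.67 [-4.8 38.7] 32.0 114
0.58 [ 60.8 -16.4] 9.0 21
0.57 [11.2  5.7] -0.2 101
0.54 [ 3.4 70.4] 29.1 106
```

View pics/s4.png

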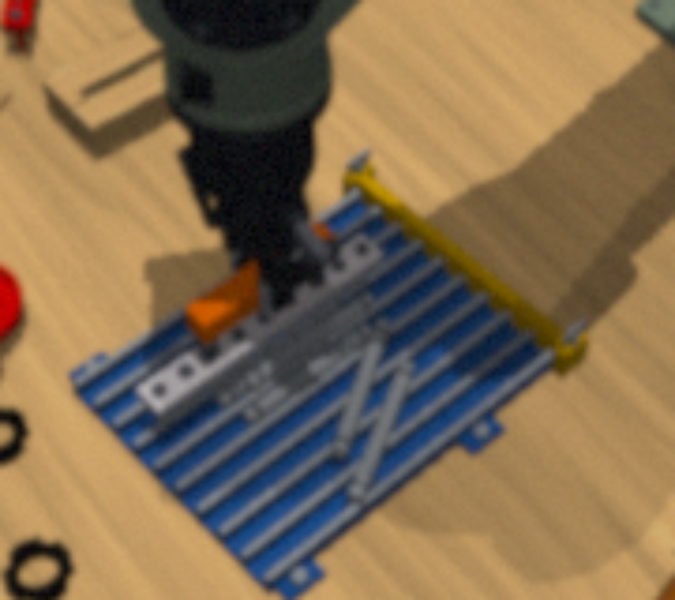

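Call:
step_arm(
  series=[
    {"x":0,"y":0.1,"z":0,"wx":0,"wy":0,"wz":0,"fingers":1},
    {"x":0,"y":0,"z":-0.9,"wx":0,"wy":0,"wz":0,"fingers":1},
    {"x":0,"y":0,"z":-0.9,"wx":0,"wy":0,"wz":0,"fingers":1},
    {"x":0,"y":-0.95,"z":0,"wx":0,"wy":0,"wz":0,"fingers":1},
    {"x":0,"y":-0.95,"z":0,"wx":0,"wy":0,"wz":0,"fingers":1},
  ],
)

```text
t: 11.5
tool_pos: [0.5774, 0.0401, 0.1273]
orientation: [0.998, 0.056, 0.0, 0.0]
wrist_force: [0.0, 0.3, -2.1]
width: 0.0205
finger_force: 90.3
```

Call:
step_arm(
  series=[
    {"x":0,"y":-0.95,"z":0,"wx":0,"wy":0,"wz":0,"fingers":1},
    {"x":0,"y":-0.95,"z":0,"wx":0,"wy":0,"wz":0,"fingers":1},
    {"x":0,"y":-0.95,"z":0,"wx":0,"wy":0,"wz":0,"fingers":1},
    {"x":0,"y":-0.95,"z":0,"wx":0,"wy":0,"wz":0,"fingers":1},
    {"x":0,"y":-0.2,"z":0,"wx":0,"wy":0,"wz":0,"fingers":1},
  ],
)

```text
t: 12.12
tool_pos: [0.5659, 0.1405, 0.1269]
orientation: [0.998, 0.057, -0.0, -0.0]
wrist_force: [-0.3, -0.1, -1.2]
width: 0.0205
finger_force: 90.6
```

```bash
cat >> look.py <<'E'
def looktop(n,z=.011,v=(RACK[0],RACK[1],np.radians(RACK[2]))):
    q=viewer.grab_frame("top"); save(q,n+"_full")
    cv2.imwrite(f"pics/{n}.png",cv2.resize(np.ascontiguousarray(q["frame"][115:225,180:285,::-1]),(572,600)))
    for k in pins(q,v,z): print("top",*k)
E
python3 - <<'E'
from look import *
look("s5",.011); looktop("t5")
E
```

```text
tcp [0.56593489 0.140486   0.12689805 6.52871606] t 12.125 F [-0.3 -0.1 -1.2] M [-0.08 -0.01 -0.04] rack [ 20.3 116.7]
0.68 [11.2 -1.4] -0.5 110
0.66 [-19.3  25.9] 31.0 96
0.59 [ -2.9 -23. ] 0.8 92
top 0.69 [-1.1 69.2] 28.8 91
top 0.61 [ 3.3 -1.2] -0.3 103
top 0.6 [-16.  -15.6] 0.6 103
top 0.46 [-3.8 40.5] 32.0 109
```

View pics/t5.png

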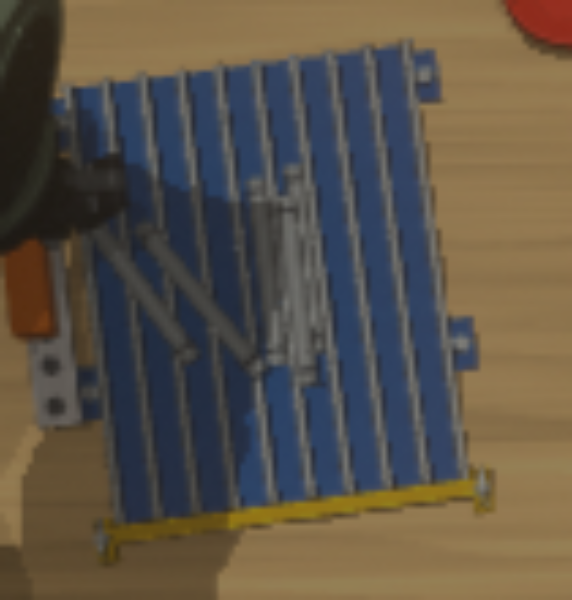

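Call:
step_arm(
  series=[
    {"x":0,"y":0,"z":0.88,"wx":0,"wy":0,"wz":0,"fingers":1},
    {"x":0,"y":0,"z":0.88,"wx":0,"wy":0,"wz":0,"fingers":1},
    {"x":0,"y":0.28,"z":0,"wx":0,"wy":0,"wz":0,"fingers":1},
    {"x":0,"y":0.28,"z":0,"wx":0,"wy":0,"wz":0,"fingers":1},
    {"x":0,"y":0.28,"z":0,"wx":0,"wy":0,"wz":0,"fingers":1},
  ],
)

```text
t: 12.95
tool_pos: [0.569, 0.1177, 0.0839]
orientation: [0.998, 0.056, 0.001, 0.0]
wrist_force: [-0.7, -0.5, -1.9]
width: 0.0202
finger_force: 90.5
```

Call:
step_arm(
  series=[
    {"x":0,"y":0.28,"z":0,"wx":0,"wy":0,"wz":0,"fingers":1},
    {"x":0,"y":0.28,"z":0,"wx":0,"wy":0,"wz":0,"fingers":1},
    {"x":0,"y":0.28,"z":0,"wx":0,"wy":0,"wz":0,"fingers":1},
    {"x":0,"y":0.28,"z":0,"wx":0,"wy":0,"wz":0,"fingers":1},
    {"x":0,"y":0.28,"z":0,"wx":0,"wy":0,"wz":0,"fingers":1},
  ],
)

```text
t: 13.58
tool_pos: [0.5724, 0.0833, 0.083]
orientation: [0.998, 0.056, -0.0, 0.0]
wrist_force: [-0.5, -0.2, -1.6]
width: 0.0202
finger_force: 90.5
```

```bash
python3 - <<'E'
from look import *
look("s6",.024); looktop("t6",.024)
E
```

```text
tcp [0.57242474 0.08329739 0.08302861 6.44348474] t 13.575 F [-0.5 -0.2 -1.6] M [ 0.07  0.04 -0.  ] rack [20.3 59.2]
0.62 [ 18.6 -15.2] 1.4 63
0.6 [ 8.6 73.4] 0.6 109
0.59 [ 61.3 -16.2] 4.8 19
0.56 [ -89.9 -294.2] 6.9 209
0.51 [55.   5.5] 13.1 27
top 0.54 [-13.9 -16.6] 0.3 106
top 0.43 [-11.6  18.5] 27.4 87
```

Call:
step_arm(
  series=[
    {"x":0,"y":0.28,"z":0,"wx":0,"wy":0,"wz":0,"fingers":1},
    {"x":0,"y":0.28,"z":0,"wx":0,"wy":0,"wz":0,"fingers":1},
    {"x":0,"y":0.28,"z":0,"wx":0,"wy":0,"wz":0,"fingers":1},
    {"x":0,"y":0.28,"z":0,"wx":0,"wy":0,"wz":0,"fingers":1},
  ],
)

```text
t: 14.28
tool_pos: [0.5756, 0.0553, 0.0831]
orientation: [0.998, 0.056, -0.0, 0.0]
wrist_force: [0.6, -0.4, -1.4]
width: 0.0204
finger_force: 90.5
```

```bash
python3 - <<'E'
from look import *
look("s7",.024); looktop("t7",.024)
E
```

```text
tcp [0.57559656 0.0553258  0.08305318 6.42880553] t 14.275 F [ 0.6 -0.4 -1.4] M [ 0.05 -0.01 -0.02] rack [20.2 31. ]
0.72 [ 8.5 73.5] 0.5 106
top 0.6 [ 6.6 -1.7] 2.6 45
top 0.43 [ 150.2 -195.6] -5.9 85
top 0.42 [-13.7 -16.8] 0.3 95
top 0.4 [-18.2   6.2] 12.0 67
```

Call:
step_arm(
  series=[
    {"x":0,"y":0.28,"z":0,"wx":0,"wy":0,"wz":0,"fingers":1},
    {"x":0,"y":0.28,"z":0,"wx":0,"wy":0,"wz":0,"fingers":1},
    {"x":0,"y":0.28,"z":0,"wx":0,"wy":0,"wz":0,"fingers":1},
  ],
)

```text
t: 14.85
tool_pos: [0.5779, 0.0344, 0.0831]
orientation: [0.998, 0.056, -0.0, 0.0]
wrist_force: [0.1, -0.5, -1.1]
width: 0.0206
finger_force: 90.4
```

Call:
step_arm(
  series=[
    {"x":0,"y":0.28,"z":0,"wx":0,"wy":0,"wz":0,"fingers":1},
    {"x":0,"y":0.28,"z":0,"wx":0,"wy":0,"wz":0,"fingers":1},
    {"x":0,"y":0.28,"z":0,"wx":0,"wy":0,"wz":0,"fingers":1},
  ],
)

```text
t: 15.22
tool_pos: [0.5803, 0.0139, 0.0831]
orientation: [0.998, 0.056, -0.0, -0.0]
wrist_force: [0.1, 0.7, -1.8]
width: 0.0208
finger_force: 90.3
```

```bash
python3 - <<'E'
from look import *
look("s8",.024); looktop("t8",.024)
E
```

```text
tcp [0.58030666 0.01391456 0.08307851 6.44448608] t 15.225 F [ 0.1  0.7 -1.8] M [ 0.23  0.04 -0.09] rack [ 20.2 -10.6]
0.73 [ 8.4 29.3] -2.8 299
0.67 [11.1 73.5] 0.8 111
0.54 [19.  29.7] -0.0 105
0.44 [7.8 6. ] -0.3 105
top 0.38 [-29.5  25. ] -4.2 41
```

Call:
step_arm(
  series=[
    {"x":0,"y":0.28,"z":0,"wx":0,"wy":0,"wz":0,"fingers":1},
    {"x":0,"y":0.28,"z":0,"wx":0,"wy":0,"wz":0,"fingers":1},
    {"x":0,"y":0.28,"z":0,"wx":0,"wy":0,"wz":0,"fingers":1},
    {"x":0,"y":0.28,"z":0,"wx":0,"wy":0,"wz":0,"fingers":1},
  ],
)

```text
t: 15.92
tool_pos: [0.5834, -0.0143, 0.083]
orientation: [0.998, 0.056, -0.0, 0.0]
wrist_force: [-0.3, -1.0, -1.6]
width: 0.0206
finger_force: 90.3
```

Call:
step_arm(
  series=[
    {"x":0,"y":0,"z":-0.9,"wx":0,"wy":0,"wz":0,"fingers":1},
    {"x":0,"y":0,"z":-0.9,"wx":0,"wy":0,"wz":0,"fingers":1},
    {"x":0,"y":1,"z":0,"wx":0,"wy":0,"wz":0,"fingers":1},
    {"x":0,"y":1,"z":0,"wx":0,"wy":0,"wz":0,"fingers":1},
    {"x":0,"y":1,"z":0,"wx":0,"wy":0,"wz":0,"fingers":1},
  ],
)

```text
t: 16.55
tool_pos: [0.5918, -0.0893, 0.1281]
orientation: [0.998, 0.056, 0.0, 0.0]
wrist_force: [0.6, -0.5, -1.8]
width: 0.0202
finger_force: 90.5
```

```bash
python3 - <<'E'
from look import *
look("s9",.011); looktop("t9",.011)
E
```

```text
tcp [ 0.59184113 -0.08927059  0.12812404  6.43907397] t 16.55 F [ 0.6 -0.5 -1.8] M [-0.04 -0.   -0.03] rack [  20.  -114.5]
0.69 [ 16.4 -24.2] 0.2 109
0.67 [12.1 -1.9] -0.2 110
0.62 [ -6.5 -46. ] 0.2 109
0.52 [14.1 22.9] -0.5 109
0.45 [ 9.  67.4] 0.6 109
```

View pics/s9.png

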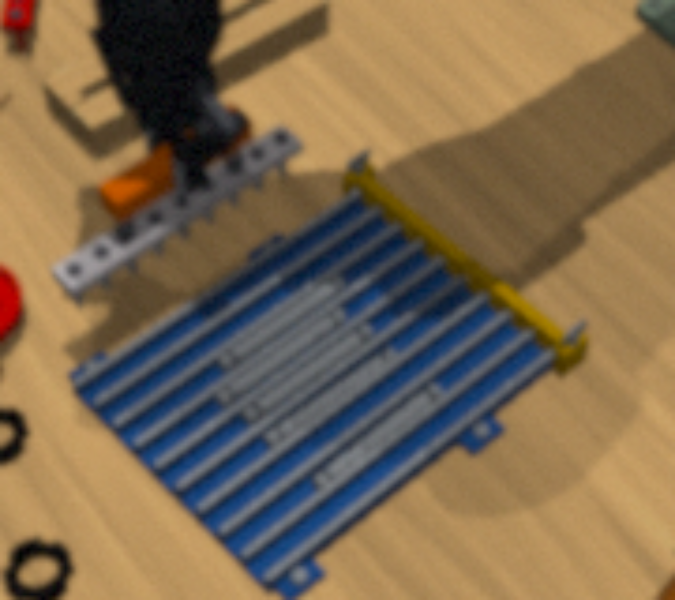

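```bash
python3 - <<'E'
from look import *
p,o,R=pose()
ps=[viewer.grab_frame("top"),viewer.grab_frame("scene")]
v=(RACK[0],RACK[1],np.radians(RACK[2]))
for q in ps:
    for r in viewer.place_of("rake",q)[:4]:
        X=ray(q,r["xy"],p[2]-.0624); d=X[:2]-p[:2]; a=np.radians(p[3]); print("rake off along toolx,world",round(r["confidence"],2),np.round(1e3*np.array([d@[np.cos(a),np.sin(a)],d@[np.sin(a),-np.cos(a)]]),1))
    h=cv2.cvtColor(q["frame"],cv2.COLOR_RGB2HSV); m=(h[...,0]>20)&(h[...,0]<33)&(h[...,1]>190)&(h[...,2]>70)
    ys,xs=np.where(m); L=np.array([tolocal(v,ray(q,u,.027)) for u in zip(xs,ys)])
    k=(abs(L[:,1])<85)&(L[:,0]<-80)&(L[:,0]>-145); L=L[k]; print(len(L),"stop x pct",np.percentile(L[:,0],[2,50,90,95,98]).round(1))
for a in(-60,0,60):
    pass
w=rackw(RACK,95,0); print(w); c=plan([(.62,-.03,.128,50),(*w,.125,96.5),(*w,.087,96.5)])
E
```

```text
rake off along toolx,world 0.72 [ 82.8 296.8]
rake off along toolx,world 0.66 [-439.4  171.4]
rake off along toolx,world 0.63 [-124.4  342.7]
rake off along toolx,world 0.49 [-0.   3.2]
68 stop x pct [-138.8 -134.9 -131.7 -131.2 -130.9]
rake off along toolx,world 0.73 [-381.8  125.2]
rake off along toolx,world 0.62 [-85.1 298.2]
rake off along toolx,world 0.56 [-7.8 -6. ]
rake off along toolx,world 0.36 [ -19.3 -414.7]
263 stop x pct [-138.9 -131.8 -126.  -124.4 -123.4]
(np.float64(0.6533893262892758), np.float64(0.03295430530795114))
[{"x": 0.23, "y": -0.36, "z": 0.0, "wz": -0.91}, {"x": 0.27, "y": -0.33, "z": 0.0, "wz": -0.9}, {"x": 0.31, "y": -0.29, "z": 0.0, "wz": -0.91}, {"x": 0.35, "y": -0.24, "z": 0.0, "wz": -0.91}, {"x": 0.38, "y": -0.2, "z": 0.0, "wz": -0.9}]
[{"x": 0.39, "y": -0.16, "z": 0.0, "wz": -0.91}, {"x": 0.47, "y": -0.1, "z": 0.02, "wz": -0.97}, {"x": 0.47, "y": -0.03, "z": 0.02, "wz": -0.97}, {"x": 0.47, "y": 0.02, "z": 0.02, "wz": -0.97}, {"x": 0.47, "y": 0.1, "z": 0.02, "wz": -0.96}]
[{"x": 0.45, "y": 0.15, "z": 0.02, "wz": -0.97}, {"x": 0.43, "y": 0.22, "z": 0.02, "wz": -0.97}, {"x": -0.0, "y": -0.0, "z": 0.76, "wz": -0.0}, {"x": -0.0, "y": -0.0, "z": 0.76, "wz": -0.0}]
```

Call:
step_arm(
  series=[
    {"x":0.23,"y":-0.36,"z":0,"wx":0,"wy":0,"wz":-0.91,"fingers":1},
    {"x":0.27,"y":-0.33,"z":0,"wx":0,"wy":0,"wz":-0.9,"fingers":1},
    {"x":0.31,"y":-0.29,"z":0,"wx":0,"wy":0,"wz":-0.91,"fingers":1},
    {"x":0.35,"y":-0.24,"z":0,"wx":0,"wy":0,"wz":-0.91,"fingers":1},
    {"x":0.38,"y":-0.2,"z":0,"wx":0,"wy":0,"wz":-0.9,"fingers":1},
  ],
)

```text
t: 17.58
tool_pos: [0.6156, -0.0395, 0.1281]
orientation: [0.931, 0.366, -0.0, -0.0]
wrist_force: [-0.5, -0.2, -2.0]
width: 0.0204
finger_force: 90.4
```

Call:
step_arm(
  series=[
    {"x":0.39,"y":-0.16,"z":0,"wx":0,"wy":0,"wz":-0.91,"fingers":1},
    {"x":0.47,"y":-0.1,"z":0.02,"wx":0,"wy":0,"wz":-0.97,"fingers":1},
    {"x":0.47,"y":-0.03,"z":0.02,"wx":0,"wy":0,"wz":-0.97,"fingers":1},
    {"x":0.47,"y":0.02,"z":0.02,"wx":0,"wy":0,"wz":-0.97,"fingers":1},
    {"x":0.47,"y":0.1,"z":0.02,"wx":0,"wy":0,"wz":-0.96,"fingers":1},
  ],
)

```text
t: 18.2
tool_pos: [0.6424, 0.012, 0.126]
orientation: [0.759, 0.651, -0.0, -0.0]
wrist_force: [0.8, 0.6, -2.5]
width: 0.0204
finger_force: 90.4
```

Call:
step_arm(
  series=[
    {"x":0.45,"y":0.15,"z":0.02,"wx":0,"wy":0,"wz":-0.97,"fingers":1},
    {"x":0.43,"y":0.22,"z":0.02,"wx":0,"wy":0,"wz":-0.97,"fingers":1},
    {"x":0,"y":0,"z":0.74,"wx":0,"wy":0,"wz":0,"fingers":1},
    {"x":0,"y":0,"z":0.74,"wx":0,"wy":0,"wz":0,"fingers":1},
  ],
)

```text
t: 18.7
tool_pos: [0.6529, 0.0319, 0.0863]
orientation: [0.667, 0.745, -0.001, -0.0]
wrist_force: [1.6, -0.4, -2.0]
width: 0.02
finger_force: 90.4
```

```bash
python3 - <<'E'
from look import *
p,o,R=pose(); v=(RACK[0],RACK[1],np.radians(RACK[2]))
print("tcp",p,o["t"],np.round(o["wrist_force"],1),tolocal(v,p[:2]),np.round(o["q"],2),R[:,2].round(3))
q=viewer.grab_frame("scene"); im=np.ascontiguousarray(q["frame"][190:310,160:300,::-1]); 
cv2.imwrite("pics/s10.png",cv2.resize(im,(700,600),interpolation=cv2.INTER_CUBIC))
w=rackw(RACK,95,0); plan([(*w,p[2],96.5)])
# predicted pixel of tine tips at the row (crop coords)
for k in(-4,0,4):
    X=np.array([*rackw((p[0],p[1],p[3]-90),0,22*k),p[2]-.0624]); g=np.array([*rackw(RACK,95,22*k),.005]); e=np.array([*rackw(RACK,130,22*k),.005])
    print(k,[((proj(q,y)-[160,190])*5).round() for y in(X,g,e)])
E
```

```text
tcp [6.52923241e-01 3.18699939e-02 8.62961365e-02 9.62559588e+01] 18.7 [ 1.6 -0.4 -2. ] [94.41416341 -1.02457897] [-0.17  1.01  0.16  1.31 -0.19  0.83  0.15] [-0.001 -0.001 -1.   ]
[{"x": 0.04, "y": 0.07, "z": -0.1, "wz": -0.03}]
-4 [array([215., 272.]), array([218., 296.]), array([162., 334.])]
0 [array([323., 380.]), array([326., 404.]), array([269., 445.])]
4 [array([440., 498.]), array([442., 521.]), array([385., 565.])]
```

View pics/s10.png

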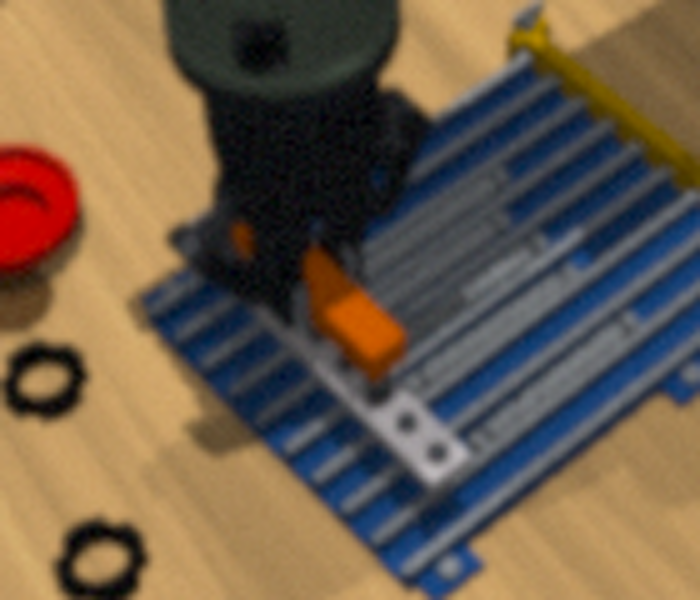

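Call:
step_arm(
  series=[
    {"x":0.04,"y":0.05,"z":0,"wx":0,"wy":0,"wz":-0.03,"fingers":1},
    {"x":0,"y":0,"z":0.2,"wx":0,"wy":0,"wz":0,"fingers":1},
    {"x":0,"y":0,"z":0.2,"wx":0,"wy":0,"wz":0,"fingers":1},
    {"x":0,"y":0,"z":0,"wx":0,"wy":0,"wz":0,"fingers":1},
  ],
)

```text
t: 19.25
tool_pos: [0.6545, 0.0333, 0.0778]
orientation: [0.665, 0.747, -0.0, -0.0]
wrist_force: [0.3, -0.6, -1.3]
width: 0.0203
finger_force: 90.3
```

```bash
python3 - <<'E'
from look import *
p,o,R=pose(); v=(RACK[0],RACK[1],np.radians(RACK[2]))
print("tcp",p,o["t"],np.round(o["wrist_force"],1),np.round(o["moment"],2),tolocal(v,p[:2]))
E
```

```text
tcp [6.54519810e-01 3.33108086e-02 7.77668793e-02 9.66694098e+01] 19.25 [ 0.3 -0.6 -1.3] [ 0.03 -0.02 -0.03] [96.16357417  0.22623725]
```

Call:
step_arm(
  series=[
    {"x":0,"y":0,"z":0.13,"wx":0,"wy":0,"wz":0,"fingers":1},
    {"x":0,"y":0,"z":0.12,"wx":0,"wy":0,"wz":0,"fingers":1},
    {"x":0,"y":0,"z":0,"wx":0,"wy":0,"wz":0,"fingers":1},
  ],
)

```text
t: 19.62
tool_pos: [0.6545, 0.0334, 0.0715]
orientation: [0.665, 0.747, -0.0, -0.0]
wrist_force: [-0.5, 1.1, -1.3]
width: 0.0206
finger_force: 90.3
```

```bash
python3 - <<'E'
from look import *
p,o,R=pose(); v=(RACK[0],RACK[1],np.radians(RACK[2]))
print("tcp",p,o["t"],np.round(o["wrist_force"],1),np.round(o["moment"],2),tolocal(v,p[:2]))
plan([(*rackw(RACK,18,0),.0715,96.5)],full=.16)
E
```

```text
tcp [6.54542726e-01 3.33802055e-02 7.15476575e-02 9.66801890e+01] 19.625 [-0.5  1.1 -1.3] [-0.01 -0.02  0.  ] [96.19419879  0.29259391]
[{"x": -0.0, "y": -0.16, "z": 0.0, "wz": 0.0}, {"x": -0.0, "y": -0.15, "z": 0.0, "wz": 0.0}, {"x": -0.0, "y": -0.16, "z": 0.0, "wz": 0.0}, {"x": -0.0, "y": -0.16, "z": 0.0, "wz": 0.0}, {"x": -0.0, "y": -0.15, "z": 0.0, "wz": 0.01}]
[{"x": -0.0, "y": -0.16, "z": 0.0, "wz": -0.0}, {"x": -0.0, "y": -0.15, "z": 0.0, "wz": -0.0}, {"x": -0.0, "y": -0.16, "z": 0.0, "wz": -0.0}, {"x": -0.0, "y": -0.16, "z": 0.0, "wz": 0.0}, {"x": -0.0, "y": -0.15, "z": 0.0, "wz": 0.0}]
[{"x": -0.0, "y": -0.16, "z": 0.0, "wz": 0.0}, {"x": -0.0, "y": -0.16, "z": 0.0, "wz": 0.0}, {"x": -0.0, "y": -0.15, "z": 0.0, "wz": 0.0}, {"x": -0.0, "y": -0.16, "z": 0.0, "wz": 0.01}, {"x": -0.0, "y": -0.16, "z": 0.0, "wz": -0.0}]
[{"x": -0.0, "y": -0.15, "z": 0.0, "wz": -0.0}, {"x": -0.0, "y": -0.16, "z": 0.0, "wz": -0.0}, {"x": -0.01, "y": -0.15, "z": 0.0, "wz": 0.0}, {"x": 0.0, "y": -0.16, "z": 0.0, "wz": 0.0}, {"x": 0.0, "y": -0.16, "z": 0.0, "wz": 0.0}]
```

Call:
step_arm(
  series=[
    {"x":0,"y":-0.2,"z":0,"wx":0,"wy":0,"wz":0.01,"fingers":1},
    {"x":0,"y":-0.2,"z":0,"wx":0,"wy":0,"wz":0.01,"fingers":1},
    {"x":0,"y":-0.2,"z":0,"wx":0,"wy":0,"wz":0,"fingers":1},
    {"x":0,"y":-0.2,"z":0,"wx":0,"wy":0,"wz":0,"fingers":1},
    {"x":0,"y":-0.2,"z":0,"wx":0,"wy":0,"wz":0,"fingers":1},
  ],
)

```text
t: 20.25
tool_pos: [0.6295, 0.0305, 0.0718]
orientation: [0.666, 0.746, -0.0, 0.0]
wrist_force: [-1.0, 0.3, -2.2]
width: 0.0203
finger_force: 90.3
```

Call:
step_arm(
  series=[
    {"x":0,"y":-0.2,"z":0,"wx":0,"wy":0,"wz":0,"fingers":1},
    {"x":0,"y":-0.2,"z":0,"wx":0,"wy":0,"wz":0,"fingers":1},
    {"x":0,"y":-0.2,"z":0,"wx":0,"wy":0,"wz":0,"fingers":1},
    {"x":0,"y":-0.2,"z":0,"wx":0,"wy":0,"wz":0,"fingers":1},
    {"x":0,"y":-0.2,"z":0,"wx":0,"wy":0,"wz":0,"fingers":1},
  ],
)

```text
t: 20.88
tool_pos: [0.6048, 0.0277, 0.0718]
orientation: [0.666, 0.746, 0.0, 0.0]
wrist_force: [1.7, -0.6, -1.4]
width: 0.0201
finger_force: 90.3
```

Call:
step_arm(
  series=[
    {"x":0,"y":-0.2,"z":0,"wx":0,"wy":0,"wz":0,"fingers":1},
    {"x":0,"y":-0.2,"z":0,"wx":0,"wy":0,"wz":0,"fingers":1},
    {"x":0,"y":-0.2,"z":0,"wx":0,"wy":0,"wz":0,"fingers":1},
    {"x":0,"y":-0.2,"z":0,"wx":0,"wy":0,"wz":0,"fingers":1},
  ],
)

```text
t: 21.38
tool_pos: [0.5848, 0.0254, 0.0718]
orientation: [0.666, 0.746, -0.0, 0.0]
wrist_force: [1.8, -0.4, -1.7]
width: 0.0206
finger_force: 90.3
```

```bash
python3 - <<'E'
from look import *
look("s11",.011)
print(pose()[1]["wrist_force"])
E
```

```text
tcp [5.84805205e-01 2.53806104e-02 7.18029768e-02 9.65229541e+01] t 21.375 F [ 1.8 -0.4 -1.7] M [ 0.09 -0.5   0.03] rack [26.   0.2]
0.67 [-46.4  67.5] 0.1 81
0.58 [-54.5  -1.9] 0.5 58
0.56 [-24.4  22.8] 3.2 32
0.49 [-67.1 -46.2] 0.5 36
0.47 [-54.6 -24.7] 0.5 44
[ 0.33734063 -0.17504525 -1.66279974]
```

Call:
step_arm(
  series=[
    {"x":0,"y":-0.12,"z":0,"wx":0,"wy":0,"wz":0,"fingers":1},
    {"x":0,"y":-0.12,"z":0,"wx":0,"wy":0,"wz":0,"fingers":1},
    {"x":0,"y":-0.12,"z":0,"wx":0,"wy":0,"wz":0,"fingers":1},
    {"x":0,"y":-0.12,"z":0,"wx":0,"wy":0,"wz":0,"fingers":1},
    {"x":0,"y":-0.12,"z":0,"wx":0,"wy":0,"wz":0,"fingers":1},
  ],
)

```text
t: 22.1
tool_pos: [0.5701, 0.0237, 0.0718]
orientation: [0.666, 0.746, -0.0, 0.0]
wrist_force: [1.6, 0.2, -1.8]
width: 0.0206
finger_force: 90.4
```

```bash
cat > f.py <<'E'
from look import *
p,o,R=pose(); v=(RACK[0],RACK[1],np.radians(RACK[2]))
print("tcp",p.round(4),o["t"],"F",np.round(o["wrist_force"],1),"M",np.round(o["moment"],2),tolocal(v,p[:2]).round(1))
E
python3 f.py
```

```text
tcp [5.70100e-01 2.37000e-02 7.18000e-02 9.65194e+01] 22.1 F [ 1.6  0.2 -1.8] M [ 0.05 -0.48 -0.01] [11.2  0.2]
```

Call:
step_arm(
  series=[
    {"x":0,"y":-0.08,"z":0,"wx":0,"wy":0,"wz":0,"fingers":1},
    {"x":0,"y":-0.08,"z":0,"wx":0,"wy":0,"wz":0,"fingers":1},
    {"x":0,"y":-0.08,"z":0,"wx":0,"wy":0,"wz":0,"fingers":1},
    {"x":0,"y":-0.08,"z":0,"wx":0,"wy":0,"wz":0,"fingers":1},
  ],
)

```text
t: 22.6
tool_pos: [0.5622, 0.0228, 0.0718]
orientation: [0.666, 0.746, -0.0, 0.0]
wrist_force: [1.7, 0.4, -2.6]
width: 0.0204
finger_force: 90.6
```

```bash
python3 f.py
```

```text
tcp [5.62200e-01 2.28000e-02 7.18000e-02 9.65296e+01] 22.6 F [ 1.7  0.4 -2.6] M [ 0.08 -0.52 -0.01] [3.2 0.2]
```

Call:
step_arm(
  series=[
    {"x":0,"y":-0.06,"z":0,"wx":0,"wy":0,"wz":0,"fingers":1},
    {"x":0,"y":-0.06,"z":0,"wx":0,"wy":0,"wz":0,"fingers":1},
    {"x":0,"y":-0.06,"z":0,"wx":0,"wy":0,"wz":0,"fingers":1},
  ],
)

```text
t: 22.98
tool_pos: [0.5577, 0.0223, 0.0718]
orientation: [0.666, 0.746, -0.0, 0.0]
wrist_force: [1.8, -0.5, -1.5]
width: 0.0206
finger_force: 90.6
```

```bash
python3 f.py
```

```text
tcp [5.57700e-01 2.23000e-02 7.18000e-02 9.65209e+01] 22.975 F [ 1.8 -0.5 -1.5] M [ 0.04 -0.48 -0.01] [-1.3  0.2]
```

Call:
step_arm(
  series=[
    {"x":0,"y":-0.06,"z":0,"wx":0,"wy":0,"wz":0,"fingers":1},
    {"x":0,"y":-0.06,"z":0,"wx":0,"wy":0,"wz":0,"fingers":1},
  ],
)

```text
t: 23.22
tool_pos: [0.5547, 0.0219, 0.0718]
orientation: [0.666, 0.746, -0.0, 0.0]
wrist_force: [2.2, 0.9, -1.9]
width: 0.0202
finger_force: 90.6
```

```bash
python3 f.py
```

```text
tcp [5.5470e-01 2.1900e-02 7.1800e-02 9.6521e+01] 23.225 F [ 2.2  0.9 -1.9] M [-0.01 -0.55 -0.02] [-4.3  0.2]
```

Call:
step_arm(
  series=[
    {"x":0,"y":-0.05,"z":0,"wx":0,"wy":0,"wz":0,"fingers":1},
    {"x":0,"y":-0.05,"z":0,"wx":0,"wy":0,"wz":0,"fingers":1},
  ],
)

```text
t: 23.48
tool_pos: [0.5522, 0.0217, 0.0718]
orientation: [0.666, 0.746, -0.0, -0.0]
wrist_force: [2.6, 0.2, -2.1]
width: 0.0206
finger_force: 90.6
```

```bash
python3 f.py
```

```text
tcp [5.52200e-01 2.17000e-02 7.18000e-02 9.65239e+01] 23.475 F [ 2.6  0.2 -2.1] M [ 0.07 -0.47 -0.  ] [-6.8  0.2]
```

Call:
step_arm(
  series=[
    {"x":0,"y":-0.05,"z":0,"wx":0,"wy":0,"wz":0,"fingers":1},
    {"x":0,"y":-0.05,"z":0,"wx":0,"wy":0,"wz":0,"fingers":1},
  ],
)

```text
t: 23.72
tool_pos: [0.5498, 0.0214, 0.0718]
orientation: [0.666, 0.746, -0.0, 0.0]
wrist_force: [2.9, -0.4, -1.5]
width: 0.0204
finger_force: 90.6
```

```bash
python3 f.py
```

```text
tcp [5.49800e-01 2.14000e-02 7.18000e-02 9.65201e+01] 23.725 F [ 2.9 -0.4 -1.5] M [ 0.06 -0.49 -0.01] [-9.3  0.2]
```

Call:
step_arm(
  series=[
    {"x":0,"y":-0.04,"z":0,"wx":0,"wy":0,"wz":0,"fingers":1},
    {"x":0,"y":-0.04,"z":0,"wx":0,"wy":0,"wz":0,"fingers":1},
  ],
)

```text
t: 23.98
tool_pos: [0.5478, 0.0212, 0.0718]
orientation: [0.666, 0.746, -0.0, 0.0]
wrist_force: [1.9, -0.2, -1.2]
width: 0.0204
finger_force: 90.6
```

```bash
python3 f.py
```

```text
tcp [5.47800e-01 2.12000e-02 7.18000e-02 9.65234e+01] 23.975 F [ 1.9 -0.2 -1.2] M [ 0.06 -0.5  -0.02] [-11.2   0.2]
```

Call:
step_arm(
  series=[
    {"x":0,"y":-0.04,"z":0,"wx":0,"wy":0,"wz":0,"fingers":1},
    {"x":0,"y":-0.04,"z":0,"wx":0,"wy":0,"wz":0,"fingers":1},
  ],
)

```text
t: 24.22
tool_pos: [0.5458, 0.0209, 0.0718]
orientation: [0.666, 0.746, -0.0, -0.0]
wrist_force: [2.6, 0.6, -1.0]
width: 0.0204
finger_force: 90.6
```

```bash
python3 f.py
```

```text
tcp [5.45800e-01 2.09000e-02 7.18000e-02 9.65221e+01] 24.225 F [ 2.6  0.6 -1. ] M [ 0.03 -0.51 -0.01] [-13.2   0.2]
```

Call:
step_arm(
  series=[
    {"x":0,"y":-0.04,"z":0,"wx":0,"wy":0,"wz":0,"fingers":1},
    {"x":0,"y":-0.04,"z":0,"wx":0,"wy":0,"wz":0,"fingers":1},
  ],
)

```text
t: 24.48
tool_pos: [0.5438, 0.0207, 0.0718]
orientation: [0.666, 0.746, -0.0, 0.0]
wrist_force: [1.8, 0.4, -1.6]
width: 0.0206
finger_force: 90.6
```

```bash
python3 f.py
```

```text
tcp [5.43800e-01 2.07000e-02 7.18000e-02 9.65228e+01] 24.475 F [ 1.8  0.4 -1.6] M [ 0.03 -0.46 -0.05] [-15.2   0.2]
```

Call:
step_arm(
  series=[
    {"x":0,"y":-0.04,"z":0,"wx":0,"wy":0,"wz":0,"fingers":1},
    {"x":0,"y":-0.04,"z":0,"wx":0,"wy":0,"wz":0,"fingers":1},
  ],
)

```text
t: 24.72
tool_pos: [0.5419, 0.0205, 0.0718]
orientation: [0.666, 0.746, -0.0, 0.0]
wrist_force: [1.4, 1.0, -1.6]
width: 0.0203
finger_force: 90.6
```

```bash
python3 f.py
```

```text
tcp [5.41900e-01 2.05000e-02 7.18000e-02 9.65228e+01] 24.725 F [ 1.4  1.  -1.6] M [ 0.07 -0.52 -0.03] [-17.2   0.2]
```

Call:
step_arm(
  series=[
    {"x":0,"y":-0.04,"z":0,"wx":0,"wy":0,"wz":0,"fingers":1},
    {"x":0,"y":-0.04,"z":0,"wx":0,"wy":0,"wz":0,"fingers":1},
  ],
)

```text
t: 24.98
tool_pos: [0.5408, 0.0203, 0.072]
orientation: [0.666, 0.746, 0.001, 0.001]
wrist_force: [8.1, 1.0, -2.5]
width: 0.0204
finger_force: 90.5
```

```bash
python3 f.py
```

```text
tcp [5.40800e-01 2.03000e-02 7.20000e-02 9.65333e+01] 24.975 F [ 8.1  1.  -2.5] M [ 0.29 -2.27  0.16] [-18.3   0.2]
```

Call:
step_arm(
  series=[
    {"x":0,"y":-0.02,"z":0,"wx":0,"wy":0,"wz":0,"fingers":1},
    {"x":0,"y":0,"z":0,"wx":0,"wy":0,"wz":0,"fingers":1},
    {"x":0,"y":0,"z":0,"wx":0,"wy":0,"wz":0,"fingers":1},
  ],
)

```text
t: 25.35
tool_pos: [0.5407, 0.0203, 0.0721]
orientation: [0.666, 0.746, 0.001, 0.001]
wrist_force: [8.5, 1.5, -3.4]
width: 0.0208
finger_force: 90.5
```

```bash
python3 f.py
```

```text
tcp [5.40700e-01 2.03000e-02 7.21000e-02 9.65352e+01] 25.35 F [ 8.5  1.5 -3.4] M [ 0.34 -2.31  0.12] [-18.4   0.2]
```

Call:
step_arm(
  series=[
    {"x":0,"y":-0.03,"z":0,"wx":0,"wy":0,"wz":0,"fingers":1},
    {"x":0,"y":0,"z":0,"wx":0,"wy":0,"wz":0.05,"fingers":1},
    {"x":0,"y":0,"z":0,"wx":0,"wy":0,"wz":-0.1,"fingers":1},
    {"x":0,"y":0,"z":0,"wx":0,"wy":0,"wz":0.05,"fingers":1},
    {"x":0,"y":0,"z":0,"wx":0,"wy":0,"wz":0,"fingers":1},
  ],
)

```text
t: 25.98
tool_pos: [0.5404, 0.0203, 0.0723]
orientation: [0.666, 0.746, 0.001, 0.001]
wrist_force: [10.1, 1.1, -2.9]
width: 0.0204
finger_force: 91.0
```

```bash
python3 - <<'E'
exec(open("f.py").read())
look("s12",.011); looktop("t12",.011)
E
```

```text
tcp [5.40400e-01 2.03000e-02 7.23000e-02 9.65337e+01] 25.975 F [10.1  1.1 -2.9] M [ 0.38 -2.8   0.17] [-18.7   0.2]
tcp [5.40404326e-01 2.03117575e-02 7.22606999e-02 9.65337306e+01] t 25.975 F [10.1  1.1 -2.9] M [ 0.38 -2.8   0.17] rack [-18.7   0.2]
0.57 [-102.2  -24.9] 0.7 54
0.41 [-111.4  -46. ] 6.7 38
top 0.63 [-102.1   -1.3] -1.5 50
top 0.6 [-85.1 -23.2] 0.2 80
top 0.26 [ 153.4 -198.5] 5.1 86
```

Call:
step_arm(
  series=[
    {"x":0,"y":0.1,"z":0,"wx":0,"wy":0,"wz":0,"fingers":1},
    {"x":0,"y":0.4,"z":0,"wx":0,"wy":0,"wz":0,"fingers":1},
    {"x":0,"y":0.1,"z":-0.4,"wx":0,"wy":0,"wz":0,"fingers":1},
    {"x":0,"y":0,"z":-0.9,"wx":0,"wy":0,"wz":0,"fingers":1},
    {"x":0,"y":0,"z":-0.9,"wx":0,"wy":0,"wz":0,"fingers":1},
  ],
)

```text
t: 26.8
tool_pos: [0.5534, 0.0217, 0.1279]
orientation: [0.666, 0.746, -0.0, -0.0]
wrist_force: [-0.5, -0.3, -1.5]
width: 0.0204
finger_force: 90.4
```

Call:
step_arm(
  series=[
    {"x":0,"y":0.9,"z":0,"wx":0,"wy":0,"wz":0,"fingers":1},
    {"x":0,"y":0.9,"z":0,"wx":0,"wy":0,"wz":0,"fingers":1},
    {"x":0,"y":0.9,"z":0,"wx":0,"wy":0,"wz":0,"fingers":1},
  ],
)

```text
t: 27.18
tool_pos: [0.6212, 0.0295, 0.1275]
orientation: [0.666, 0.746, -0.0, -0.0]
wrist_force: [-0.7, -0.6, -1.9]
width: 0.0203
finger_force: 90.3
```

```bash
python3 - <<'E'
from look import *
look("s13",.011); looktop("t13",.011)
plan([(.59,-.08,.128,55),(.4661,-.2849,.126,3.9)])
E
```

```text
tcp [6.21218236e-01 2.95453679e-02 1.27502895e-01 9.65212271e+01] t 27.175 F [-0.7 -0.6 -1.9] M [0.05 0.01 0.06] rack [62.6  0.3]
0.72 [-72.   -2.2] 0.7 109
0.69 [-64.1  22.6] -0.7 105
0.66 [-73.5  67.4] 0.1 114
0.53 [-72.7 -46.3] 0.6 107
0.5 [-68.6 -24. ] 0.4 106
top 0.57 [-69.3  22.7] 2.4 70
top 0.4 [-73.7 -45.2] 0.2 102
[{"x": -0.7, "y": -0.28, "z": -0.01, "wz": 0.86}, {"x": -0.73, "y": -0.2, "z": -0.0, "wz": 0.87}, {"x": -0.75, "y": -0.11, "z": -0.01, "wz": 0.86}, {"x": -0.76, "y": -0.01, "z": -0.01, "wz": 0.87}, {"x": -0.75, "y": 0.07, "z": -0.01, "wz": 0.86}]
[{"x": -0.74, "y": 0.17, "z": -0.0, "wz": 0.87}, {"x": -0.96, "y": 0.06, "z": 0.01, "wz": 0.64}, {"x": -0.94, "y": 0.15, "z": 0.01, "wz": 0.64}, {"x": -0.93, "y": 0.24, "z": 0.0, "wz": 0.64}, {"x": -0.9, "y": 0.31, "z": 0.01, "wz": 0.63}]
[{"x": -0.88, "y": 0.39, "z": 0.01, "wz": 0.64}, {"x": -0.83, "y": 0.47, "z": 0.01, "wz": 0.64}, {"x": -0.79, "y": 0.54, "z": 0.0, "wz": 0.64}, {"x": -0.74, "y": 0.61, "z": 0.01, "wz": 0.64}, {"x": -0.68, "y": 0.68, "z": 0.01, "wz": 0.64}]
[{"x": -0.62, "y": 0.73, "z": 0.01, "wz": 0.64}]
```

View pics/t13.png

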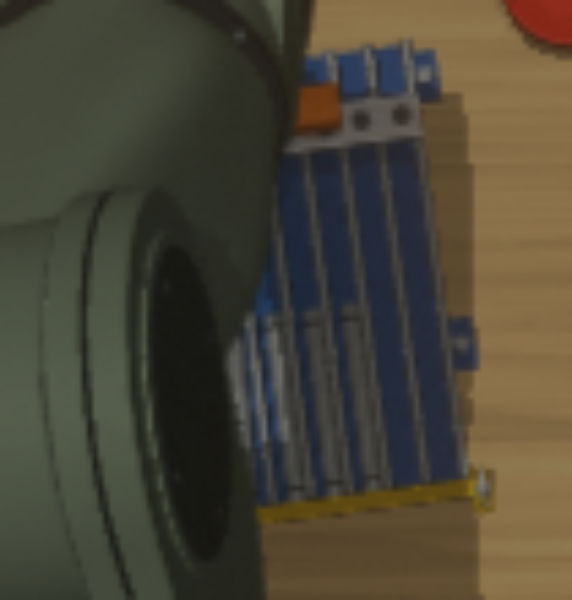

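The three visible pins (columns 290–380) end in a line by the stop. The arm hides the other two, so I'll carry the rake over to its block and measure all five from there before letting go.

Call:
step_arm(
  series=[
    {"x":-0.7,"y":-0.28,"z":0,"wx":0,"wy":0,"wz":0.86,"fingers":1},
    {"x":-0.73,"y":-0.2,"z":0,"wx":0,"wy":0,"wz":0.87,"fingers":1},
    {"x":-0.75,"y":-0.11,"z":0,"wx":0,"wy":0,"wz":0.86,"fingers":1},
    {"x":-0.76,"y":-0.01,"z":0,"wx":0,"wy":0,"wz":0.87,"fingers":1},
    {"x":-0.75,"y":0.07,"z":0,"wx":0,"wy":0,"wz":0.86,"fingers":1},
  ],
)

```text
t: 28.0
tool_pos: [0.5945, -0.0622, 0.1272]
orientation: [0.858, 0.513, -0.0, -0.0]
wrist_force: [-0.4, -0.5, -1.6]
width: 0.0207
finger_force: 90.4
```

Call:
step_arm(
  series=[
    {"x":-0.74,"y":0.17,"z":0,"wx":0,"wy":0,"wz":0.87,"fingers":1},
    {"x":-0.96,"y":0.06,"z":0,"wx":0,"wy":0,"wz":0.64,"fingers":1},
    {"x":-0.94,"y":0.15,"z":0,"wx":0,"wy":0,"wz":0.64,"fingers":1},
    {"x":-0.93,"y":0.24,"z":0,"wx":0,"wy":0,"wz":0.64,"fingers":1},
    {"x":-0.9,"y":0.31,"z":0,"wx":0,"wy":0,"wz":0.63,"fingers":1},
  ],
)

```text
t: 28.62
tool_pos: [0.54, -0.1632, 0.1269]
orientation: [0.956, 0.295, -0.0, 0.0]
wrist_force: [-0.1, -0.4, -2.3]
width: 0.0206
finger_force: 90.4
```

Call:
step_arm(
  series=[
    {"x":-0.88,"y":0.39,"z":0,"wx":0,"wy":0,"wz":0.64,"fingers":1},
    {"x":-0.83,"y":0.47,"z":0,"wx":0,"wy":0,"wz":0.64,"fingers":1},
    {"x":-0.79,"y":0.54,"z":0,"wx":0,"wy":0,"wz":0.64,"fingers":1},
    {"x":-0.74,"y":0.61,"z":0,"wx":0,"wy":0,"wz":0.64,"fingers":1},
    {"x":-0.68,"y":0.68,"z":0,"wx":0,"wy":0,"wz":0.64,"fingers":1},
  ],
)

```text
t: 29.25
tool_pos: [0.4781, -0.2657, 0.1268]
orientation: [0.997, 0.076, -0.0, 0.0]
wrist_force: [0.5, 0.7, -1.8]
width: 0.0204
finger_force: 90.4
```

```bash
cat > ends.py <<'E'
from look import *
v=(RACK[0],RACK[1],np.radians(RACK[2]))
p,o,R=pose(); print("tcp",p.round(4),o["t"],np.round(o["wrist_force"],1))
xs=np.arange(-140,21,1.)
for name in("scene","top"):
    q=viewer.grab_frame(name); f=q["frame"].astype(np.float32); B=f[:,:,2]-f[:,:,0]
    for y0 in(-44,-22,0,22,66):
        dy=dict(scene=-2 if y0<10 else 1.2,top=0)[name]
        # pin covers at its top line z17; blueness per x, groove centre strip
        b=np.mean([samp(B,q,w(v,[(x/1e3,(y0+dy+k)/1e3,.015) for x in xs])) for k in(-2,0,2)],0)
        pin=np.median(b[(xs>-100)&(xs<-50)]); gr=np.median(b[xs>5]); th=(pin+gr)/2
        i=np.where((b[:-1]<th)&(b[1:]>=th)&(xs[:-1]>-45))[0]
        e=xs[i[0]]+(th-b[i[0]])/(b[i[0]+1]-b[i[0]]) if len(i) else None
        print(name,y0,"pin/groove",pin.round(),gr.round(),"end x",e)
    save(q,"end_"+name)
E
python3 - <<'E'
import ends
ends.look("s14",.011)
ends.plan([(.4661,-.2849,ends.p[2],3.9),(.4661,-.2849,.0725,3.9)],full=.6)
E
```

```text
tcp [ 0.4781 -0.2657  0.1268  8.6612] 29.25 [ 0.5  0.7 -1.8]
scene -44 pin/groove 6.0 65.0 end x -15.363821268081665
scene -22 pin/groove 6.0 66.0 end x -15.109628319740295
scene 0 pin/groove 6.0 68.0 end x -15.783723056316376
scene 22 pin/groove 7.0 86.0 end x -16.039649546146393
scene 66 pin/groove 11.0 94.0 end x -16.588653475046158
top -44 pin/groove -9.0 -4.0 end x -11.520401775836945
top -22 pin/groove -9.0 50.0 end x -3.0141111612319946
top 0 pin/groove -9.0 49.0 end x -19.90856596827507
top 22 pin/groove -9.0 50.0 end x -20.025381445884705
top 66 pin/groove 1.0 49.0 end x -20.61269724369049
tcp [ 0.47714516 -0.267354    0.12697605  8.5249819 ] t 29.35 F [ 0.7  1.3 -2.1] M [-0.01 -0.01  0.01] rack [-114.1 -278.4]
0.72 [-71.   22.6] -0.9 105
0.68 [-69.7  67.4] 0.1 112
0.63 [-73.1 -24.4] 0.2 110
0.6 [-74.8 -46.1] -0.1 113
0.52 [-71.4  -2.1] 0.7 113
[{"x": -0.31, "y": 0.36, "z": -0.0, "wz": 0.31}, {"x": -0.3, "y": 0.37, "z": -0.0, "wz": 0.32}, {"x": 0.0, "y": -0.0, "z": 0.54, "wz": -0.0}, {"x": 0.0, "y": -0.0, "z": 0.55, "wz": -0.0}, {"x": 0.0, "y": -0.0, "z": 0.54, "wz": -0.0}]
[{"x": 0.0, "y": -0.0, "z": 0.54, "wz": -0.0}]
```

Call:
step_arm(
  series=[
    {"x":-0.3,"y":0.36,"z":0,"wx":0,"wy":0,"wz":0.31,"fingers":1},
    {"x":-0.28,"y":0.34,"z":0,"wx":0,"wy":0,"wz":0.3,"fingers":1},
    {"x":0,"y":0,"z":0,"wx":0,"wy":0,"wz":0,"fingers":1},
    {"x":0,"y":0,"z":0,"wx":0,"wy":0,"wz":0,"fingers":1},
  ],
)

```text
t: 29.95
tool_pos: [0.4671, -0.2834, 0.1268]
orientation: [0.999, 0.036, 0.0, -0.0]
wrist_force: [0.0, -0.4, -2.4]
width: 0.0202
finger_force: 90.4
```

```bash
python3 - <<'E'
from plan import *
p,o,R=pose(); print(p,o["t"],o["wrist_force"])
plan([(.4661,-.2849,p[2],3.9),(.4661,-.2849,.0715,3.9)],full=.6)
E
```

```text
[ 0.46707407 -0.28344109  0.12678986  4.14956955] 29.95 [ 0.04551355 -0.35171008 -2.3813876 ]
[{"x": -0.04, "y": 0.06, "z": -0.0, "wz": 0.03}, {"x": -0.0, "y": -0.0, "z": 0.55, "wz": 0.0}, {"x": -0.0, "y": -0.0, "z": 0.56, "wz": 0.0}, {"x": -0.0, "y": -0.0, "z": 0.55, "wz": 0.0}, {"x": -0.0, "y": -0.0, "z": 0.55, "wz": 0.0}]
```

Call:
step_arm(
  series=[
    {"x":-0.04,"y":0.06,"z":0,"wx":0,"wy":0,"wz":0.03,"fingers":1},
    {"x":0,"y":0,"z":0.5,"wx":0,"wy":0,"wz":0,"fingers":1},
    {"x":0,"y":0,"z":0.5,"wx":0,"wy":0,"wz":0,"fingers":1},
    {"x":0,"y":0,"z":0.4,"wx":0,"wy":0,"wz":0,"fingers":1},
  ],
)

```text
t: 30.45
tool_pos: [0.4658, -0.2851, 0.0906]
orientation: [0.999, 0.034, -0.0, -0.0]
wrist_force: [-0.0, -0.4, -1.9]
width: 0.0204
finger_force: 90.4
```

```bash
python3 f.py
```

```text
tcp [ 0.4658 -0.2851  0.0906  3.8827] 30.45 F [-0.  -0.4 -1.9] M [-0.02  0.01 -0.03] [-127.3 -294.7]
```

In the slot with no contact force. I'll lower it the rest of the way and release.

Call:
step_arm(
  series=[
    {"x":0,"y":0,"z":0.4,"wx":0,"wy":0,"wz":0,"fingers":1},
    {"x":0,"y":0,"z":0.3,"wx":0,"wy":0,"wz":0,"fingers":1},
    {"x":0,"y":0,"z":0.1,"wx":0,"wy":0,"wz":0,"fingers":1},
    {"x":0,"y":0,"z":0,"wx":0,"wy":0,"wz":0,"fingers":1},
  ],
)

```text
t: 30.95
tool_pos: [0.466, -0.2853, 0.0719]
orientation: [0.999, 0.034, -0.0, 0.0]
wrist_force: [0.4, 0.1, -1.3]
width: 0.0207
finger_force: 90.6
```

```bash
python3 f.py
```

```text
tcp [ 0.466  -0.2853  0.0719  3.879 ] 30.95 F [ 0.4  0.1 -1.3] M [ 0.02 -0.09  0.03] [-127.2 -295. ]
```

Call:
step_arm(
  series=[
    {"x":0,"y":0,"z":0.06,"wx":0,"wy":0,"wz":0,"fingers":1},
    {"x":0,"y":0,"z":0,"wx":0,"wy":0,"wz":0,"fingers":0.4},
    {"x":0,"y":0,"z":0,"wx":0,"wy":0,"wz":0,"fingers":-1},
    {"x":0,"y":0,"z":0,"wx":0,"wy":0,"wz":0,"fingers":-1},
    {"x":0,"y":0,"z":0,"wx":0,"wy":0,"wz":0,"fingers":-1},
  ],
)

```text
t: 31.58
tool_pos: [0.4661, -0.2852, 0.0704]
orientation: [0.999, 0.034, -0.0, 0.0]
wrist_force: [0.7, 0.4, 0.1]
width: 0.0786
finger_force: 0.0
```

Call:
step_arm(
  series=[
    {"x":0,"y":0,"z":0,"wx":0,"wy":0,"wz":0,"fingers":-1},
    {"x":0,"y":0,"z":0,"wx":0,"wy":0,"wz":0,"fingers":-1},
  ],
)

```text
t: 31.82
tool_pos: [0.466, -0.2852, 0.0703]
orientation: [0.999, 0.034, -0.0, 0.0]
wrist_force: [0.2, -0.4, -0.2]
width: 0.0852
finger_force: 0.0
```

Call:
step_arm(
  series=[
    {"x":0,"y":0,"z":-0.8,"wx":0,"wy":0,"wz":0,"fingers":-1},
    {"x":0,"y":0,"z":-1,"wx":0,"wy":0,"wz":0,"fingers":-1},
    {"x":0,"y":0,"z":-1,"wx":0,"wy":0,"wz":0,"fingers":-1},
    {"x":0,"y":0,"z":-1,"wx":0,"wy":0,"wz":0,"fingers":-1},
    {"x":0,"y":0,"z":-1,"wx":0,"wy":0,"wz":0,"fingers":-1},
  ],
)

```text
t: 32.45
tool_pos: [0.466, -0.2852, 0.1912]
orientation: [0.999, 0.034, -0.0, 0.0]
wrist_force: [0.0, -0.1, -0.5]
width: 0.0852
finger_force: 0.0
```

Call:
step_arm(
  series=[
    {"x":0,"y":0,"z":0,"wx":0,"wy":0,"wz":0,"fingers":-1},
    {"x":0,"y":0,"z":0,"wx":0,"wy":0,"wz":0,"fingers":-1},
    {"x":0,"y":0,"z":0,"wx":0,"wy":0,"wz":0,"fingers":-1},
  ],
)

```text
t: 32.83
tool_pos: [0.4659, -0.2851, 0.1897]
orientation: [0.999, 0.034, -0.0, -0.0]
wrist_force: [0.1, -0.8, 0.3]
width: 0.085
finger_force: 0.0
```

```bash
python3 - <<'E'
import ends
from ends import *
q=[viewer.grab_frame("scene"),viewer.grab_frame("top")]
for k in q:
    for n in("rake","block"):
        for r in viewer.place_of(n,k)[:4]: print(n,round(r["confidence"],2),ray(k,r["xy"],.008 if n=="rake" else 0).round(3))
try: print(orange(q[0],(218.5,145))[:2])
except Exception as e: print(e)
E
```

```text
tcp [ 0.4659 -0.2851  0.1897  3.8778] 32.825 [ 0.1 -0.8  0.3]
scene -44 pin/groove 6.0 64.0 end x -15.430294394493103
scene -22 pin/groove 6.0 67.0 end x -15.04350221157074
scene 0 pin/groove 6.0 66.0 end x -15.98453585524112
scene 22 pin/groove 7.0 85.0 end x -15.956438045948744
scene 66 pin/groove 11.0 94.0 end x -16.637165188789368
top -44 pin/groove -9.0 49.0 end x -13.70891758799553
top -22 pin/groove -8.0 50.0 end x -19.984507511369884
top 0 pin/groove -9.0 49.0 end x -19.975683433935046
top 22 pin/groove -9.0 50.0 end x -19.96820219606161
top 66 pin/groove 1.0 50.0 end x -20.633643925189972
rake 0.9 [ 0.183 -0.311  0.008]
rake 0.89 [ 0.52  -0.455  0.008]
rake 0.73 [ 0.731 -0.375  0.008]
rake 0.65 [ 0.469 -0.285  0.008]
block 0.73 [ 0.477 -0.28   0.   ]
block 0.42 [ 0.762 -0.056  0.   ]
rake 0.57 [ 0.165 -0.316  0.008]
rake 0.56 [ 0.735 -0.39   0.008]
(array([227.95081967, 139.75409836]), np.int32(61))
```

```bash
python3 -c "
from workcell import order; print(order.sign_off())"
```

```text
the job is handed in; nothing more can be done
None
```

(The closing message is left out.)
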